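Rover service: tag off, hood held at its balance point

ROBOT

A 6-joint arm with a two-finger parallel gripper is mounted at the origin on the work surface. World frame = base frame: x ahead of the robot, y to its left, z up, the work surface at z = 0. Lengths are in m, angles in rad, forces in N, time in s.
With the tool pointing down it reaches from about 0.375 to 0.9 m from the base axis. Payload 3.1 kg.
Tool frame: the origin (TCP) lies midway between the tips of the shut fingers; the grasp point (between the pads) lies 19 mm behind it; x points along the fingers, y is the direction in which the jaws open and shut, and the axes are right-handed (so a half turn about x gives the same grasp; the last joint's range is limited). The gripper opens to 85 mm and grips with 20 to 120 N. Pads are 22 mm wide; open, the fingers measure 114 mm over their backs; the gripper's body (76 mm by 85 mm) begins 54 mm behind the grasp point. The pads swing forward as they close: fully open they stand 13 mm farther back than shut.
Start: joints at [-1.321, 0.527, 1.433, -0, 1.181, -0.178], TCP at [0.259, -0.569, 0.192] pointing down, gripper open.
Joint ranges: [-3.08, 3.08], [-0.75, 2.2], [0.22, 2.44], [-1.43, 4.57], [0, 2.65], [-2.85, 2.85]. Speed limits (rad/s): [2.79, 2.79, 3.14, 3.14, 3.14, 3.14].

INTERFACE

Orientations are given as a unit quaternion [x, y, z, w].
In Python, from station import manip gives the robot as it stands.
- The arm moves only by the tool carry_out, never from a script. Its argument "commands" is a list that holds one entry, the list of rows, each a list of 7 numbers: the shift along the tool's x, y, z in units of 25 mm (1.0 is 25 mm), then the turn, a rotation vector about the tool's x, y, z in units of 5 degrees (1.0 is 5 degrees), then the finger opening in mm, from 0 to 85.4. A call has exactly 5 rows; each row is the pose to reach, as a shift and turn from the pose commanded when the call began, along the tool's axes at that moment; what a row does not reach only later rows make up. A row lasts 1/10 s, in which the tool goes at most 50 mm and 8.59 degrees, less where a joint would pass 70% of its speed; a pose out of reach is approached as far as the arm can. A call with a gripper value outside its range is refused whole. The fingers move at their own pace and stop on an object; "force" is the grip in N (left out, the last holds). Time passes only in rows, so rows that repeat a pose let the fingers close, or fill a call up. It gives the time, the measured TCP pose, the force and the opening at its end, in the units of the state.
- manip.sense(): the state, without advancing time (a new reading comes with each control period).
- manip.snapshot(name): name is "scene" or "top" or "wrist"; returns a dict with "image" (400x640x3 uint8, red, green, blue), "fx", "fy", "cx", "cy" (pixels), "rvec" (rotation vector, rad) and "tvec" (3), from world to camera coordinates, as OpenCV has them. Camera axes: x right, y down, z forward; pixel columns grow to the right and rows downward; lengths in m; the calibration is good to about 2 mm. The wrist camera is an equidistant fisheye: a pixel r from the principal point sees the ray r / f radians off the axis. A picture is of the moment at which its call begins. There is no depth.
- manip.sign_off(): hands the job in, once; it reports no verdict.
The state is a dict: "t": time; "q": joint angles; "qd": joint speeds; "tau": joint torques, N m; "tcp_pos": TCP position; "tool_rot": TCP orientation; "force": force on the tool from outside, world axes, zero at the start; "ft_torque": the same for the moment, N m; "finger_gap": opening from 0.0 (shut) to 1.0 (fully open).
Only numpy, scipy, OpenCV 4.12 (cv2) and the standard library are available. Lean on these libraries where they do the work, as an engineer would, in place of code of your own. Each camera call takes 0.05 s, during which the arm holds its last target.

TASK

Get the rover on its service stand ready for a colleague to look inside: lift the red service tag up and off its hook, put it in the yellow tray and let go of it there, without raising the hood before that. Then take the rover's hinged black hood by its steel bar, swing it up gently to its over-centre balance point (red dots straight above the hinge) and finish while holding it still there, gripped by the bar, not letting it fall shut or tip over backwards. Leave the other things on the table as they are.

Things in the scene. Friction and masses are not known exactly. Their poses are not given: they have to be found in the camera images.
- rover: Fixed small four-wheel rover (about 190 x 235 x 115 mm) bolted on a service stand. Origin on the table under the chassis middle; x points to the rover's tail (hinge side, away from the robot arm), y to its left (tag hook side), z up. The front edge of the hood faces -x. Under the hood bar there is nothing higher than 60 mm. Chassis top deck is at 111 mm.
- hood (a joint): Hinge of the black hood (plate 125 x 140 x 4 mm carrying a grey scanner puck 68 mm across, top 62 mm above the hinge line): 0 = closed, level; grows as the bar edge swings up and back; hard stop at 1.9 rad. Nothing stays it: below its balance point, 1.25 rad, it falls shut, beyond that it falls open. Hood with bar 0.39 to 0.6 kg, almost no hinge friction.
- hinge (a point): Point in the middle of the hood's hinge line, fixed on the rover at (70, 0, 115) mm in the rover's frame; the hinge line is the rover's y axis direction.
- balance_mark (a point): Centre of mass of the hood, in its middle plane; red dots (12 mm across) on the white side plates of the hood mark its level. Closed, it lies 84.6 mm in front of (rover -x) and 27.9 mm above the hinge. The hood balances when this is straight above the hinge (joint 1.25 rad).
- hood_bar: Round steel grip bar of the hood, 12 mm diameter, 118 mm long along its y (parallel to the hinge); origin at its middle. Closed: 170 mm before (rover -x) and 20 mm above the hinge, 135 mm above the table; 45 mm opening between bar axis and plate edge. 8 mm rods 55 mm either side of its middle join it to the plate. It turns with the hood and may turn between the fingers; at balance 283 mm above the table.
- tag: Red plastic service tag, loose, 40 to 85 g, hanging upright: 10 mm thick (x), 50 mm wide (y), 112 mm tall (z). The hook's peg passes along x through its window (34 mm wide, 32 to 37 mm high). Origin at the top of the window's V-shaped roof, which rests on the peg; the tag reaches 52 mm above and 60 mm below the origin. Its x is along rover x as it hangs.
- tag_grip (a point): Point for gripping on the tag's upright stub, 32 mm above the tag's origin; the stub is 10 mm thick (x), 26 mm wide (y), from 6 to 52 mm above the origin.
- tag_middle (a point): Middle of the tag, 5 mm below its origin.
- hook_tip (a point): Top of the hook's upturned end. The hook: a level steel peg, 8 mm diameter, along rover x from -68 to 0 mm at y 175, z 150 mm in the rover's frame; its tail end is on an upright, its open end (rover -x) turns up to 18 mm above the peg's axis. To come off, the tag is raised 18 to 26 mm, then moved 45 mm or more towards rover -x.
- tag_tray: Yellow open tray, fixed, 150 (x) x 110 (y) x 35 mm tall, wall and floor 4 mm; origin under its middle on the table. A blue tray of the same size with dividers and nuts is not the one.
- screwdriver: Bystander, leave alone: green-handled screwdriver 200 mm long lying on the table.
- battery: Bystander, leave alone: blue battery pack 112 x 42 x 30 mm.
- screw_jar: Bystander, leave alone: glass jar 75 mm tall, 60 mm across.
- mouse: Bystander, leave alone: black computer mouse 100 x 58 x 32 mm.
- cup: Bystander, leave alone: white mug 90 mm tall.
- spare_wheel: Bystander, leave alone: spare wheel lying flat, 72 mm across, 34 mm tall.
Mind the look-alikes: they are no part of the job. Several things have the shape of the tag; the one meant has the colours described above. There is more than one size of the tag_tray; the one meant has the size given above.

How it is judged:
By the outcome, as a careful person would: the job done as asked, in the order asked, and still so for the second after the job is handed in, while the arm keeps its last pose, push and grip.
It also fails if it takes over 66 s, if anything falls off the work surface, if the arm or the gripper's body presses on something with over 40 N, if the wrist force passes 120 N, or if a joint passes its speed limit or range.

## Working session

There is one attempt and no reset: what is moved stays moved. The work goes in short steps, Python scripts to look and compute and a tool call to move; the robot and the scene stay as the last step left them, time stands still between calls to the robot, and variables do not carry over. Pictures are saved under pics/ and viewed, and the job is handed in when it is done.

Besides the shell and the picture viewer there is one more tool, called after ">>>" by a JSON object that holds its "name" and its "arguments". carry_out: Moves the arm, as the interface text tells. Its arguments: {"type":"object","properties":{"commands":{"type":"array"},"force":{"type":"number"}},"required":["commands"]}

```bash
ls; mkdir -p pics; cat > h.py <<'E'
import numpy as np, cv2, pickle
from scipy.spatial.transform import Rotation as R
from station import manip
def snap(n,fn=None):
    s=manip.snapshot(n)
    if fn: cv2.imwrite('pics/'+fn+'.png',s['image'][:,:,::-1]); pickle.dump(s,open('pics/'+fn+'.pkl','wb'))
    return s
def load(fn): return pickle.load(open('pics/'+fn+'.pkl','rb'))
def ray(s,u,v,fish=False):
    x=(u-s['cx'])/s['fx'];y=(v-s['cy'])/s['fy']
    if fish:
        r=np.hypot(x,y);d=np.array([np.sin(r)*x/r,np.sin(r)*y/r,np.cos(r)]) if r>1e-9 else np.array([0,0,1.])
    else: d=np.array([x,y,1.])
    M=R.from_rotvec(np.ravel(s['rvec'])).as_matrix();t=np.ravel(s['tvec'])
    o=-M.T@t; d=M.T@d; return o,d/np.linalg.norm(d)
def onz(s,u,v,z,f=False):
    o,d=ray(s,u,v,f); return o+d*(z-o[2])/d[2]
def tri(rs):
    A=np.zeros((3,3));b=np.zeros(3)
    for o,d in rs:
        P=np.eye(3)-np.outer(d,d);A+=P;b+=P@o
    p=np.linalg.solve(A,b); return p,[float(np.linalg.norm((np.eye(3)-np.outer(d,d))@(p-o))) for o,d in rs]
def proj(s,p,fish=False):
    M=R.from_rotvec(np.ravel(s['rvec'])).as_matrix();c=M@np.asarray(p)+np.ravel(s['tvec'])
    if fish:
        th=np.arctan2(np.hypot(c[0],c[1]),c[2]);k=th/np.hypot(c[0],c[1]);return s['cx']+s['fx']*k*c[0],s['cy']+s['fy']*k*c[1]
    return s['cx']+s['fx']*c[0]/c[2],s['cy']+s['fy']*c[1]/c[2]
E
python3 - <<'E'
from h import *
for n in('scene','top','wrist'): snap(n,n+'0')
s=manip.sense(); print(s)
E
```

```text
pics
{'t': 0.15, 'q': array([-1.32152661e+00,  5.28252424e-01,  1.43359628e+00,  1.36612911e-05,
        1.18139075e+00, -1.78503427e-01]), 'qd': array([ 0.0005896 , -0.00217135, -0.00365356, -0.0004891 , -0.00080836,
        0.00094166]), 'tau': array([ 3.12376287e-04, -4.42744195e+01, -1.78276438e+01, -1.13163094e-04,
        5.61365305e-03, -1.03225562e-05]), 'tcp_pos': array([ 0.25915658, -0.56807716,  0.19116231]), 'tool_rot': array([-0.6909782 , -0.15067031,  0.69101046, -0.14950626]), 'force': array([0.66031057, 0.28782992, 0.28010883]), 'ft_torque': array([-0.05171059, -0.0487577 ,  0.01078359]), 'finger_gap': 0.9992228215408588}
```

View pics/scene0.png

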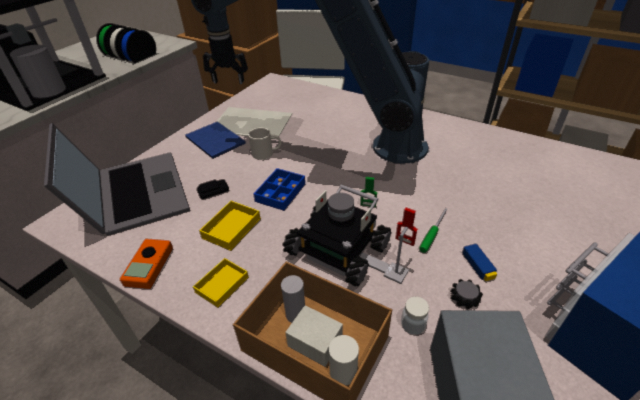

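View pics/top0.png

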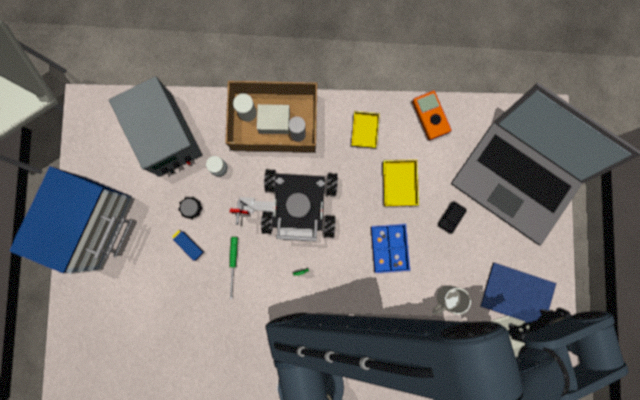

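View pics/wrist0.png

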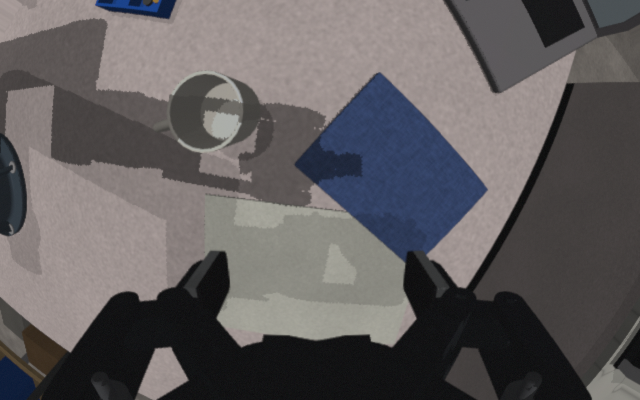

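The scene view shows the rover at (340,230), the red tag on its hook at (407,225), a green look-alike tag at (370,192), a yellow tray at (231,224), a smaller yellow one at (221,282) and a blue one at (280,188). In the top view the same things are at: red tag (240,211), green one (301,271), yellow trays (400,184) and (365,130). Next I'll measure them and enlarge.

```bash
python3 - <<'E'
from h import *
t=load('top0');s=load('scene0')
a=cv2.resize(t['image'][150:290,215:435],None,fx=3.6,fy=3.6,interpolation=cv2.INTER_CUBIC)
cv2.imwrite('pics/ct.png',a[:,:,::-1])
a=cv2.resize(s['image'][165:300,190:430],None,fx=3.3,fy=3.3,interpolation=cv2.INTER_CUBIC)
cv2.imwrite('pics/cs.png',a[:,:,::-1])
for n,im in(('t',t),('s',s)):
    h=cv2.cvtColor(im['image'],cv2.COLOR_RGB2HSV)
    for c,lo,hi in(('y',(22,150,100),(34,255,255)),('r',(0,160,90),(6,255,255)),('r2',(172,160,90),(180,255,255))):
        m=cv2.inRange(h,lo,hi);k,_,st,ce=cv2.connectedComponentsWithStats(m)
        for i in range(1,k):
            if st[i,4]>15: print(n,c,st[i],ce[i].round(1))
    print(n,im['fx'],im['cx'],-R.from_rotvec(np.ravel(im['rvec'])).as_matrix().T@np.ravel(im['tvec']))
# trays rim
h=cv2.cvtColor(t['image'],cv2.COLOR_RGB2HSV);m=cv2.inRange(h,(22,150,80),(34,255,255))
for c in cv2.findContours(m,cv2.RETR_EXTERNAL,cv2.CHAIN_APPROX_SIMPLE)[0]:
    if cv2.contourArea(c)>100:
        b=cv2.boxPoints(cv2.minAreaRect(c)); P=np.array([onz(t,*q,0.035) for q in b]);print(P.round(3).tolist(),P.mean(0),np.linalg.norm(np.diff(P,axis=0),axis=1))
E
```

```text
t y [351 112  28  36 841] [364.6 129.7]
t y [ 383  160   36   46 1518] [400. 183.]
t y [173 231   7   6  17] [175.7 233.4]
t r [230 209  11   4  33] [234.5 210.3]
t 431.14328407324143 313.47623919281733 [0.44738597 0.00364468 1.41131634]
s y [ 200  201   59   43 1008] [229.6 223.7]
s y [193 259  54  43 986] [220.2 281.3]
s y [485 271  12   7  45] [491. 274.]
s r [405 208  10   6  30] [409.8 210.4]
s 401.6880791588889 325.78183988253477 [1.24451486 0.42008644 0.8586742 ]
[[0.719, -0.216, 0.035], [0.725, -0.327, 0.035], [0.579, -0.333, 0.035], [0.572, -0.223, 0.035]] [ 0.64862316 -0.27465074  0.035     ] [0.11087174 0.14698366 0.10981646]
[[0.768, -0.114, 0.035], [0.881, -0.122, 0.035], [0.875, -0.203, 0.035], [0.762, -0.194, 0.035]] [ 0.82160943 -0.15829595  0.035     ] [0.11312664 0.08166516 0.11309211]
```

View pics/ct.png

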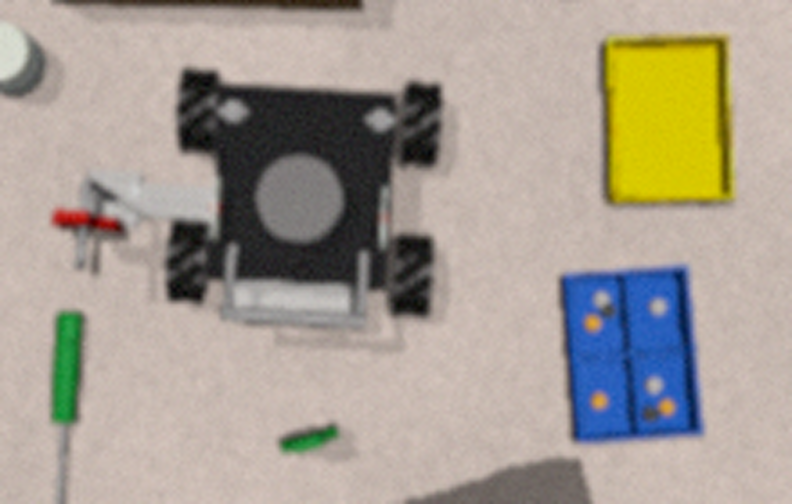

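View pics/cs.png

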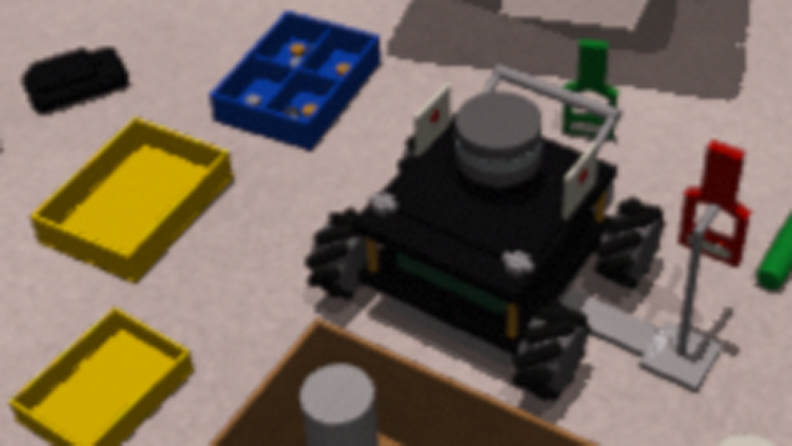

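```bash
python3 - <<'E'
from h import *
t=load('top0');s=load('scene0')
T=lambda x,y:(215+(x+.5)/3.6-.5,150+(y+.5)/3.6-.5)
S=lambda x,y:(190+(x+.5)/3.3-.5,165+(y+.5)/3.3-.5)
A=onz(t,*T(223,318),.135);B=onz(t,*T(367,325),.135);print('bar',A,B,np.linalg.norm(A-B),(A+B)/2)
yh=(A-B)/np.linalg.norm(A-B);xh=np.array([yh[1],-yh[0],0]);print('yaw',np.degrees(np.arctan2(xh[1],xh[0])))
print('bar tri',tri([ray(t,*T(223,318)),ray(s,*S(618,116))]),tri([ray(t,*T(367,325)),ray(s,*S(497,70))]))
rov=(A+B)/2+xh*0.1;print('rover',rov)
W=lambda x,y,z: np.array([rov[0],rov[1],0])+xh*x+yh*y+[0,0,z]
for n,p in(('tagorig?',W(-.03,.175,.154)),('hooktip',W(-.068,.175,.168)),('hookupr',W(0,.175,.15)),('bal',W(.07-.0846,.07,.1429)),('hinge',W(.07,0,.115))):
    print(n,p,'topcrop',np.round((np.array(proj(t,p))-[215,150])*3.6),'scenecrop',np.round((np.array(proj(s,p))-[190,165])*3.3))
print('tag top edge, top view z=.2', onz(t,*T(57,217),.2),onz(t,*T(90,221),.2),onz(t,*T(120,226),.2))
print('tagtop tri',tri([ray(t,*T(72,219)),ray(s,*S(727,147))]))
# scanner
E
```

```text
bar [0.46257048 0.11030081 0.135     ] [ 0.4592107  -0.00784119  0.135     ] 0.11818975852765917 [0.46089059 0.05122981 0.135     ]
yaw -1.6289678069645595
bar tri (array([0.46281772, 0.109816  , 0.13458051]), [0.000572109046679089, 0.0005721090466790083]) (array([ 0.45908144, -0.00760219,  0.13550352]), [0.00026549309845857994, 0.000265493098458554])
rover [0.56085017 0.04838711 0.135     ]
tagorig? [0.53583703 0.2241692  0.154     ] topcrop [ 82. 223.] scenecrop [717. 199.]
hooktip [0.49785238 0.22524942 0.168     ] topcrop [ 76. 269.] scenecrop [739. 156.]
hookupr [0.5658249  0.22331639 0.15      ] topcrop [ 85. 187.] scenecrop [700. 227.]
bal [0.54824597 0.11877385 0.1429    ] topcrop [213. 212.] scenecrop [583. 173.]
hinge [0.63082189 0.04639722 0.115     ] topcrop [305. 118.] scenecrop [451. 232.]
tag top edge, top view z=.2 [0.53797724 0.23689561 0.2       ] [0.53535949 0.21097652 0.2       ] [0.5319118  0.18738629 0.2       ]
tagtop tri (array([0.53592532, 0.22395977, 0.20804065]), [0.00034269636951666084, 0.00034269636951660045])
```

The tags are red at scene (407,225) and green at (370,192). The one meant is red and hangs on the hook; the crop shows the peg through its window. The trays are the 150x110 yellow one at top (400,184), measured 147x110, the smaller yellow one at top (365,130), 113x82, and the blue one. The first fits. The rover-frame prediction agrees with the tag triangulation to about 1 mm.

```bash
cat >> h.py <<'E'
yaw=np.radians(-1.63)
XH=np.array([np.cos(yaw),np.sin(yaw),0]);YH=np.array([-np.sin(yaw),np.cos(yaw),0]);RO=np.array([.5609,.0484,0])
def W(x,y,z): return RO+XH*x/1e3+YH*y/1e3+np.array([0,0,z/1e3])
def toolR(tilt,sgn=1,xh=XH,yh=YH):
    # tool x: down tilted toward +xh by tilt deg; tool z = -sgn*yh ; y = z x x
    a=np.radians(tilt);x=np.sin(a)*xh-np.cos(a)*np.array([0,0,1.]);z=-sgn*yh;y=np.cross(z,x)
    return R.from_matrix(np.c_[x,y,z])
def plan(p,Rt,s=None):
    s=s or manip.sense();R0=R.from_quat(s['tool_rot'])
    d=R0.inv().apply(np.asarray(p)-s['tcp_pos'])/.025;r=np.degrees((R0.inv()*Rt).as_rotvec())/5
    print('tcp',s['tcp_pos'].round(4),'t',round(s['t'],2),'F',s['force'].round(1),'gap',round(s['finger_gap']*85.4,1),'q',s['q'].round(2)); print('cmd',d.round(2),r.round(2))
E
python3 - <<'E'
from h import *
s=manip.sense();print(R.from_quat(s['tool_rot']).as_matrix().round(3))
for g in(1,-1): plan(W(-25,175,300),toolR(0,g))
E
```

```text
[[-0.     0.415 -0.91 ]
 [ 0.002 -0.91  -0.415]
 [-1.    -0.002 -0.   ]]
tcp [ 0.2592 -0.5681  0.1912] t 0.15 F [0.7 0.3 0.3] gap 85.3 q [-1.32  0.53  1.43  0.    1.18 -0.18]
cmd [ -4.31 -24.16 -23.4 ] [-1.277e+01 -1.000e-02  1.000e-02]
tcp [ 0.2592 -0.5681  0.1912] t 0.15 F [0.7 0.3 0.3] gap 85.3 q [-1.32  0.53  1.43  0.    1.18 -0.18]
cmd [ -4.31 -24.16 -23.4 ] [2.323e+01 2.000e-02 2.000e-02]
```

>>> {"name": "carry_out", "arguments": {"commands": [[[-1.5,-1,-1,0,0,0,30],[-3,-2.5,-2.5,-1,0,0,30],[-4.3,-4,-4,-2,0,0,30],[-4.3,-5.5,-5.4,-3,0,0,30],[-4.3,-7,-6.8,-4,0,0,30]]], "force": 60}}

```text
t: 0.65
tcp_pos: [0.3332, -0.3645, 0.299]
tool_rot: [0.654, 0.268, -0.654, 0.27]
force: [0.2, 0.1, -0.1]
finger_gap: 0.349
```

```bash
python3 -c "
from h import *
plan(W(-25,175,300),toolR(0,1))"
```

```text
tcp [ 0.3332 -0.3645  0.299 ] t 0.65 F [ 0.2  0.1 -0.1] gap 29.8 q [-1.06  0.23  1.61  0.    1.3  -0.27]
cmd [ -0.09 -10.9  -22.46] [-8.74  0.02 -0.03]
```

>>> {"name": "carry_out", "arguments": {"commands": [[[0,-0.8,-1.7,-1,0,0,30],[0,-1.6,-3.4,-2,0,0,30],[0,-2.4,-5.1,-3,0,0,30],[0,-3.2,-6.8,-4,0,0,30],[0,-4,-8.5,-5,0,0,30]]]}}

```text
t: 1.15
tcp_pos: [0.414, -0.1431, 0.2975]
tool_rot: [0.58, 0.404, -0.58, 0.404]
force: [1.0, 0.0, -0.8]
finger_gap: 0.349
```

>>> {"name": "carry_out", "arguments": {"commands": [[[0,-1.2,-1.4,-1,0,0,30],[0,-2.4,-2.8,-2,0,0,30],[0,-3.6,-4.2,-3,0,0,30],[0,-4.8,-5.6,-3.5,0,0,30],[0,-6,-7,-3.8,0,0,30]]]}}

```text
t: 1.65
tcp_pos: [0.3335, 0.0729, 0.2975]
tool_rot: [0.506, 0.494, -0.506, 0.494]
force: [1.0, -0.1, -0.4]
finger_gap: 0.352
```

```bash
python3 -c "
from h import *
plan(W(-25,175,300),toolR(0,1))"
```

```text
tcp [0.3335 0.0729 0.2975] t 1.65 F [ 1.  -0.1 -0.4] gap 30.1 q [-0.12 -0.03  1.91  0.    1.26 -0.09]
cmd [-0.1   8.14 -6.26] [ 0.03 -0.   -0.  ]
```

>>> {"name": "carry_out", "arguments": {"commands": [[[0,1.4,-1,0,0,0,30],[0,2.8,-2,0,0,0,30],[0,4.2,-3,0,0,0,30],[0,5.6,-4,0,0,0,30],[0,7,-5,0,0,0,30]]]}}

```text
t: 2.15
tcp_pos: [0.5137, 0.1931, 0.2971]
tool_rot: [-0.506, -0.494, 0.507, -0.494]
force: [0.8, 0.1, -0.2]
finger_gap: 0.352
```

```bash
python3 - <<'E'
from h import *
plan(W(-25,175,300),toolR(0,1))
s=snap('wrist','w1');snap('top','t1');snap('scene','s1')
E
```

```text
tcp [0.5137 0.1931 0.2971] t 2.15 F [ 0.8  0.1 -0.2] gap 30.1 q [ 0.16  0.31  1.48 -0.    1.34  0.18]
cmd [-0.12  1.06 -1.26] [0.04 0.   0.01]
```

View pics/w1.png

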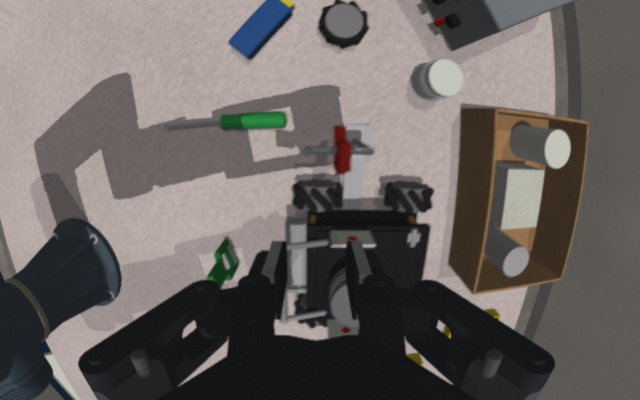

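```bash
python3 - <<'E'
from h import *
s=load('w1')
a=cv2.resize(s['image'][90:210,270:410],None,fx=5,fy=5,interpolation=cv2.INTER_CUBIC);cv2.imwrite('pics/cw.png',a[:,:,::-1])
for n,p in(('tag top',W(-30,175,206)),('org',W(-30,175,154)),('tip',W(-68,175,168)),('upr',W(0,175,150))):
    print(n,((np.array(proj(s,p,True))-[270,90])*5).round())
E
```

```text
tag top [346. 347.]
org [328. 313.]
tip [143. 320.]
upr [466. 312.]
```

View pics/cw.png

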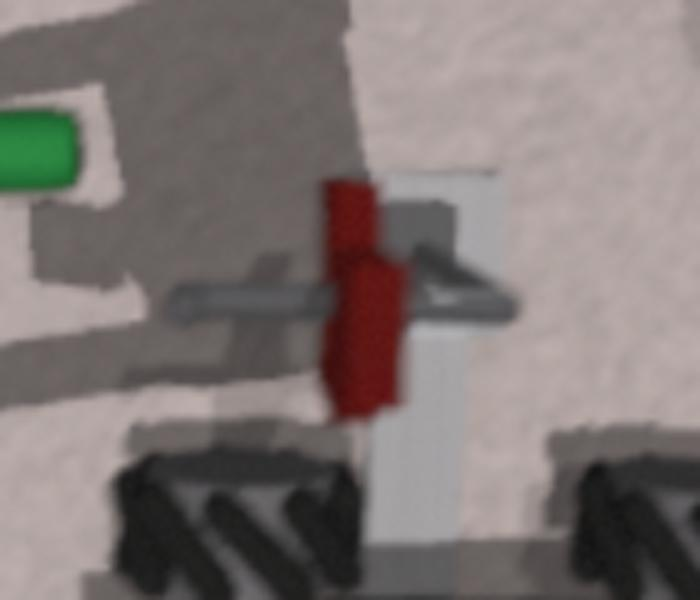

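>>> {"name": "carry_out", "arguments": {"commands": [[[0.5,0.4,-0.5,0,0,0,30],[1,0.8,-1,0,0,0,30],[1.4,1.0,-1.2,0,0,0,30],[1.4,1.0,-1.2,0,0,0,30],[1.4,1.0,-1.2,0,0,0,30]]]}}

```text
t: 2.8
tcp_pos: [0.5377, 0.2205, 0.2625]
tool_rot: [-0.506, -0.494, 0.507, -0.493]
force: [-0.5, 0.6, 0.3]
finger_gap: 0.349
```

```bash
python3 - <<'E'
from h import *
s=snap('wrist','w2');t=snap('top','t2');c=snap('scene','s2')
plan(W(-25,175,171),toolR(0,1))
a=cv2.resize(s['image'][150:400,220:440],None,fx=2.4,fy=2.4,interpolation=cv2.INTER_CUBIC);cv2.imwrite('pics/cw.png',a[:,:,::-1])
a=cv2.resize(c['image'][150:280,350:450],None,fx=4.5,fy=4.5,interpolation=cv2.INTER_CUBIC);cv2.imwrite('pics/cs2.png',a[:,:,::-1])
for n,p in(('tag top',W(-25,175,206)),('org',W(-25,175,154)),('tip',W(-68,175,168)),('upr',W(0,175,150)),('dot',W(-14.6,68,143))):
    print(n,((np.array(proj(s,p,True))-[220,150])*2.4).round(),((np.array(proj(c,p))-[350,150])*4.5).round())
E
```

```text
tcp [0.5385 0.2207 0.2633] t 2.95 F [-0.   0.5 -0.3] gap 29.9 q [ 0.2   0.39  1.46 -0.    1.29  0.22]
cmd [ 3.69  0.09 -0.14] [ 0.02 -0.   -0.01]
tag top [237. 121.] [265. 275.]
org [236.  86.] [254. 345.]
tip [125.  94.] [288. 280.]
upr [298.  84.] [235. 378.]
dot [258. 307.] [ 72. 302.]
```

View pics/cw.png

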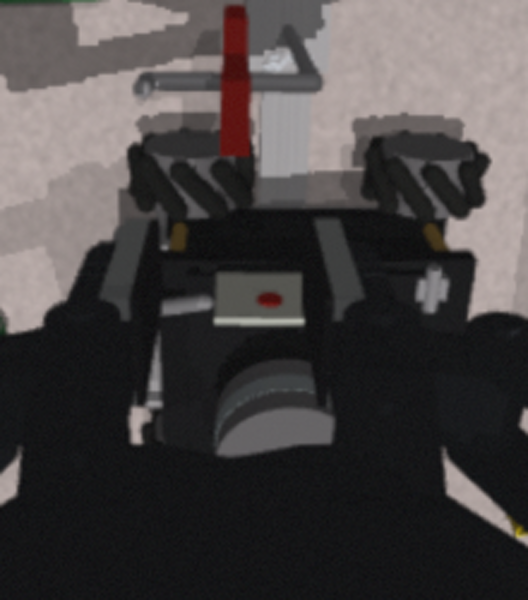

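View pics/cs2.png

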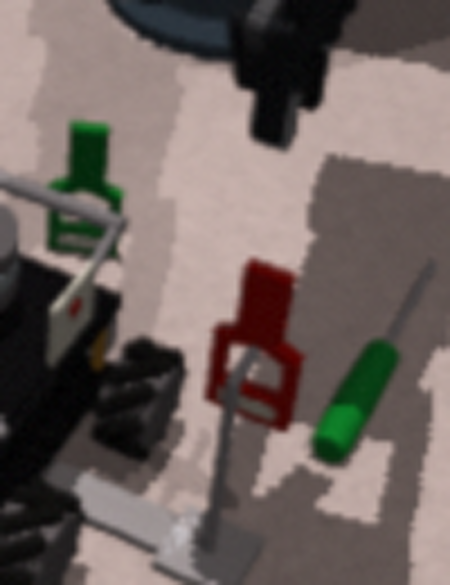

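```bash
python3 - <<'E'
from h import *
from scipy.optimize import least_squares
t=load('top0');c=load('scene0');w=load('w2');w1=load('w1')
T=lambda x,y:(215+(x+.5)/3.6-.5,150+(y+.5)/3.6-.5)
S=lambda x,y:(190+(x+.5)/3.3-.5,165+(y+.5)/3.3-.5)
V=lambda x,y:(220+(x+.5)/2.4-.5,150+(y+.5)/2.4-.5)
for im,n in((t,'t'),(c,'s'),(w,'w')):
    h=cv2.cvtColor(im['image'],cv2.COLOR_RGB2HSV).astype(int)
    m=(((h[...,0]<8)|(h[...,0]>170))&(h[...,1]>90)&(h[...,2]>50)).astype('uint8')
    k,_,st,ce=cv2.connectedComponentsWithStats(m)
    for i in range(1,k):
        if 2<st[i,4]<600: print(n,st[i],ce[i].round(1))
print('tcp in scene s2',proj(load('s2'),[.5385,.2207,.2633]), 'in wrist',proj(w,[.5385,.2207,.2633],1))
print('tip',tri([ray(t,*T(80,267)),ray(w,*V(147,86),True)]))
print('tagtop scene/wrist', onz(w,*V(236,120),.206,True) if 0 else '')
print('dotL',tri([ray(t,*T(219,208)),ray(c,*S(583,176)),ray(w,*V(270,299),True)]),tri([ray(t,*T(219,208)),ray(c,*S(583,176))]))
print('dotR',tri([ray(t,*T(384,218)),ray(c,*S(434,117))]))
E
python3 - <<'E'
from h import *
t=load('/../pics/top0'.replace('/../pics/',''))
a=cv2.resize(t['image'][190:240,220:290],None,fx=10,fy=10,interpolation=cv2.INTER_CUBIC);cv2.imwrite('pics/ct3.png',a[:,:,::-1])
E
```

```text
t [186 161   5   4  13] [188.3 162.7]
t [229 208  20   7  80] [237.7 210.7]
s [320 198   3   4  10] [321.2 199.7]
s [396 207  22  39 411] [407.3 225.3]
s [365 216   3   4   8] [366.1 217.8]
w [426  26  13  12 100] [432.3  31.4]
w [327 272  11   6  54] [332.  274.5]
tcp in scene s2 (np.float64(410.8567929422253), np.float64(191.62642631530258)) in wrist (np.float64(315.8011856428265), np.float64(230.3082283848489))
tip (array([0.50287651, 0.22536472, 0.15168469]), [0.00171154564250767, 0.0017115456425077509])
tagtop scene/wrist 
dotL (array([0.55226539, 0.11823286, 0.14207725]), [0.0027432851243712297, 0.0022102624034983226, 0.0025150393510781194]) (array([0.55141747, 0.11725897, 0.14303955]), [0.0020604391204518857, 0.002060439120451928])
dotR (array([ 0.54646409, -0.01943119,  0.14322596]), [0.0006617991914225907, 0.0006617991914225498])
```

View pics/ct3.png

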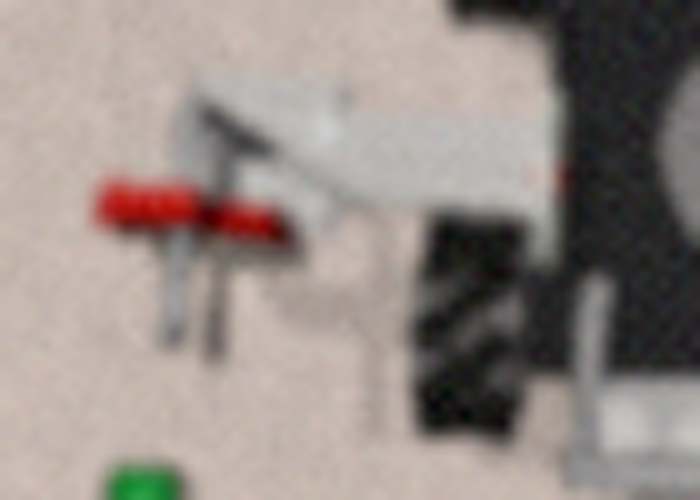

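Estimates now: tag stub x ≈ 0.537–0.540, y ≈ 0.224. The jaws at 36 mm have ±13 mm to spare, so I'll descend.

>>> {"name": "carry_out", "arguments": {"commands": [[[0.7,0,-0.05,0,0,0,36],[1.4,0,-0.1,0,0,0,36],[2.1,0,-0.1,0,0,0,36],[2.8,0,-0.1,0,0,0,36],[3.0,0,-0.1,0,0,0,36]]]}}

```text
t: 3.45
tcp_pos: [0.5374, 0.2231, 0.1863]
tool_rot: [-0.506, -0.494, 0.507, -0.493]
force: [0.0, 0.9, 0.5]
finger_gap: 0.422
```

```bash
python3 - <<'E'
from h import *
s=snap('wrist','w3');c=snap('scene','s3')
plan(W(-25,175,171),toolR(0,1))
a=s['image'][100:400,150:500]
b=cv2.resize(c['image'][150:280,350:450],None,fx=3,fy=3,interpolation=cv2.INTER_CUBIC)[:300]
cv2.imwrite('pics/c3.png',np.hstack([a,b])[:,:,::-1])
E
```

```text
tcp [0.5383 0.2234 0.1873] t 3.55 F [0.2 1.1 0.3] gap 36.3 q [ 0.2   0.48  1.55 -0.    1.12  0.23]
cmd [ 0.65  0.1  -0.03] [0.03 0.   0.01]
```

View pics/c3.png

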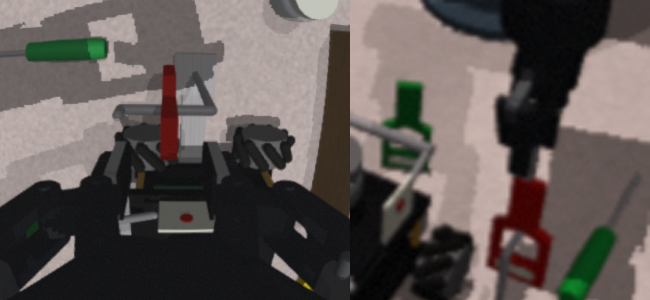

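```bash
python3 - <<'E'
from h import *
c=load('s3');w=load('w3')
for p in([.5383,.2234,.1873],[.5383,.2234,.206],[.5583,.2234,.2],[.537,.224,.206]): print(proj(c,p),proj(w,p,1))
a=cv2.resize(c['image'][185:250,380:440],None,fx=10,fy=9,interpolation=cv2.INTER_CUBIC);cv2.imwrite('pics/c4.png',a[:,:,::-1])
E
```

```text
(np.float64(408.23026880030454), np.float64(216.03734133679177)) (np.float64(315.9928673889532), np.float64(230.2236936256728))
(np.float64(409.12144008519556), np.float64(210.34193262246998)) (np.float64(315.88567243639125), np.float64(242.09676380237693))
(np.float64(405.708051417128), np.float64(217.20051732645234)) (np.float64(349.9448476033957), np.float64(237.09029842697421))
(np.float64(409.55917012574383), np.float64(210.10227722528714)) (np.float64(313.56640376210345), np.float64(241.1821896980589))
```

View pics/c4.png

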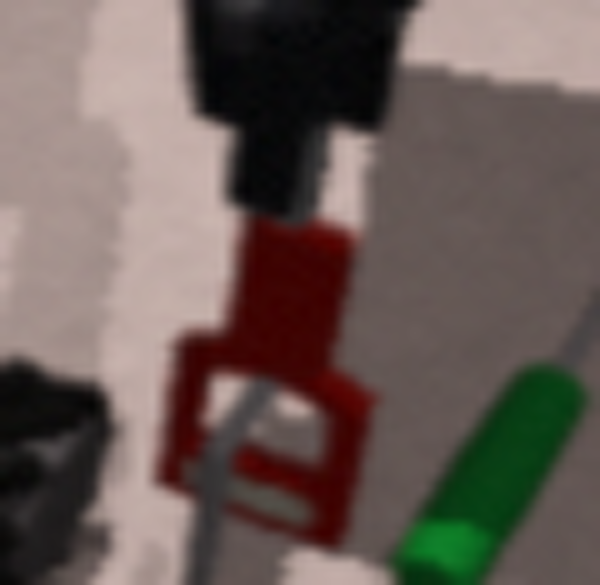

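>>> {"name": "carry_out", "arguments": {"commands": [[[0.3,0,0,0,0,0,36],[0.6,0,0,0,0,0,36],[0.6,0,0,0,0,0,36],[0.6,0,0,0,0,0,36],[0.6,0,0,0,0,0,36]]]}}

```text
t: 4.05
tcp_pos: [0.5389, 0.2237, 0.1728]
tool_rot: [0.507, 0.493, -0.506, 0.494]
force: [0.5, 1.0, 0.2]
finger_gap: 0.421
```

```bash
python3 - <<'E'
from h import *
s=snap('wrist','w4');c=snap('scene','s4')
plan(W(-25,175,171),toolR(0,1))
a=cv2.resize(s['image'][150:300,220:420],None,fx=2,fy=2)
b=cv2.resize(c['image'][185:245,380:440],None,fx=5,fy=5,interpolation=cv2.INTER_CUBIC)[:300]
cv2.imwrite('pics/c5.png',np.hstack([a,b])[:,:,::-1])
E
```

```text
tcp [0.5389 0.2237 0.1728] t 4.15 F [ 0.2 -0.9 -0.2] gap 36.2 q [ 0.2   0.49  1.56 -0.    1.09  0.23]
cmd [ 0.07  0.08 -0.01] [ 0.03 -0.   -0.01]
```

View pics/c5.png

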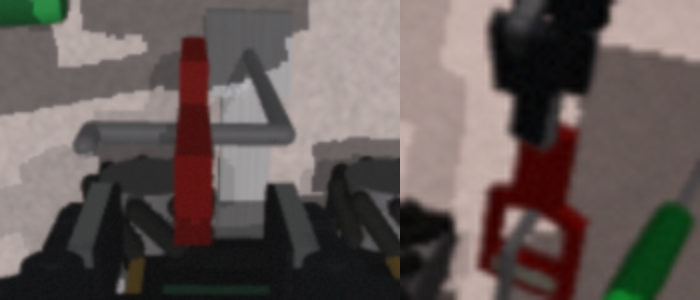

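>>> {"name": "carry_out", "arguments": {"commands": [[[0,0,0,0,0,0,28],[0,0,0,0,0,0,20],[0,0,0,0,0,0,12],[0,0,0,0,0,0,5],[0,0,0,0,0,0,5]]], "force": 60}}

```text
t: 4.65
tcp_pos: [0.5386, 0.2237, 0.1725]
tool_rot: [0.506, 0.493, -0.506, 0.493]
force: [-0.1, 0.4, -0.2]
finger_gap: 0.06
```

```bash
python3 - <<'E'
from h import *
s=snap('wrist','w5');c=snap('scene','s5')
plan(W(-25,175,195),toolR(0,1))
a=cv2.resize(s['image'][150:300,220:420],None,fx=2,fy=2)
b=cv2.resize(c['image'][185:245,380:440],None,fx=5,fy=5,interpolation=cv2.INTER_CUBIC)[:300]
cv2.imwrite('pics/c6.png',np.hstack([a,b])[:,:,::-1])
E
```

```text
tcp [0.5386 0.2237 0.1725] t 4.75 F [ 0.1 -0.4 -0.3] gap 5.2 q [0.2  0.49 1.56 0.   1.09 0.23]
cmd [-0.9   0.09 -0.02] [ 0.03 -0.    0.  ]
```

View pics/c6.png

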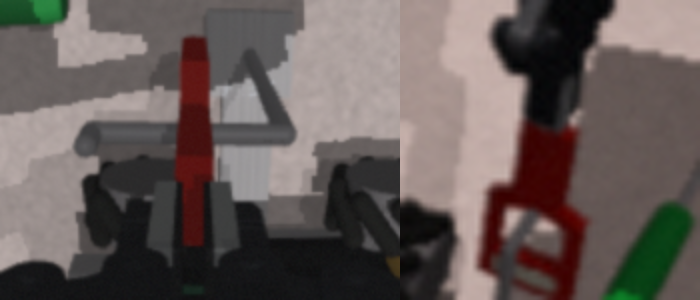

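The gap reads 5 mm with the tag seen beyond the fingers, so the tag is not between them. I'll triangulate the tag top from the wrist views.

```bash
python3 - <<'E'
from h import *
t=load('top0');c=load('scene0')
V=lambda x,y:(220+(x+.5)/2.4-.5,150+(y+.5)/2.4-.5)
w2,w3,w4,w5=[load('w%d'%i) for i in(2,3,4,5)]
for w in(w2,w3,w4): print('cam',ray(w,320,200,True))
a2=V(235,155);a3=(318,260);a4=(220+194/2,150+245/2)
print('near top edge wrist',tri([ray(w2,*a2,True),ray(w3,*a3,True),ray(w4,*a4,True)]))
# upright bend and tip
u2=V(318,82);t2=V(147,84);u4=(220+290/2,150+133/2);t4=(220+88/2,150+130/2)
print('bend',tri([ray(w2,*u2,True),ray(w4,*u4,True)]),'tip',tri([ray(w2,*t2,True),ray(w4,*t4,True)]))
print('bend w+top',tri([ray(w4,*u4,True),ray(t,239,199)]),'tip w+top',tri([ray(w4,*t4,True),ray(t,237.2,223.7)]))
print('tip w4 at .16',onz(w4,*t4,.16,True),'top',onz(t,237.2,223.7,.16))
for z in(.15,.17,.19,.206): print(z,'scene tagtop',onz(c,410,210,z),'top',onz(t,234.3,210.5,z),'wrist near edge',onz(w4,*a4,z,True))
print('tcp proj scene',proj(load('s5'),[.5386,.2237,.1725]),proj(w5,[.5386,.2237,.1725],1))
E
```

```text
cam (array([0.54081758, 0.29078504, 0.4440436 ]), array([ 0.00405191, -0.26906064, -0.96311472]))
cam (array([0.54078957, 0.29338853, 0.36789757]), array([ 0.00249294, -0.2691192 , -0.96310365]))
cam (array([0.54165801, 0.29389646, 0.35440277]), array([ 0.00590824, -0.26834242, -0.96330548]))
near top edge wrist (array([0.53964239, 0.21312768, 0.20839146]), [1.296883431524618e-05, 0.0004026306697480148, 0.0004140861206050933])
bend (array([0.57387219, 0.22454856, 0.15146315]), [0.00014702820110664707, 0.00014702820110670621]) tip (array([0.50233722, 0.22346459, 0.14027684]), [0.0008830399879745679, 0.0008830399879746264])
bend w+top (array([0.574681  , 0.22315253, 0.14721561]), [4.79710334613145e-06, 4.797103346335224e-06]) tip w+top (array([0.50224964, 0.22590704, 0.14583272]), [0.0004090699890191545, 0.00040906998901900636])
tip w4 at .16 [0.50527536 0.23037081 0.16      ] top [0.5012685  0.22358956 0.16      ]
0.15 scene tagtop [0.47537541 0.20802894 0.15      ] top [0.54022735 0.23523958 0.15      ] wrist near edge [0.53941428 0.18077933 0.15      ]
0.17 scene tagtop [0.49708185 0.21401356 0.17      ] top [0.53875522 0.23156731 0.17      ] wrist near edge [0.53963382 0.19184739 0.17      ]
0.19 scene tagtop [0.51878828 0.21999819 0.19      ] top [0.53728308 0.22789504 0.19      ] wrist near edge [0.53985336 0.20291546 0.19      ]
0.206 scene tagtop [0.53615342 0.22478589 0.206     ] top [0.53610538 0.22495722 0.206     ] wrist near edge [0.54002899 0.21176991 0.206     ]
tcp proj scene (np.float64(407.61088457532134), np.float64(220.55879211282536)) (np.float64(314.48164812509526), np.float64(230.1243545438542))
```

```bash
python3 - <<'E'
from h import *
c=load('s5');w5=load('w5')
print(tri([ray(c,410,210),ray(w5,316,241.5,True)]))
t=snap('top','t5')
cv2.imwrite('pics/c7.png',np.hstack([cv2.resize(t['image'][170:260,200:290],None,fx=6,fy=6,interpolation=cv2.INTER_CUBIC)])[:,:,::-1])
b=cv2.resize(c['image'][185:245,380:440],None,fx=10,fy=10,interpolation=cv2.INTER_CUBIC);cv2.imwrite('pics/c8.png',b[:,:,::-1])
b=cv2.resize(w5['image'][200:320,240:400],None,fx=5,fy=5,interpolation=cv2.INTER_CUBIC);cv2.imwrite('pics/c9.png',b[:,:,::-1])
E
```

```text
(array([0.53945318, 0.22808124, 0.20770215]), [0.0027036706133390827, 0.0027036706133390406])
```

View pics/c8.png

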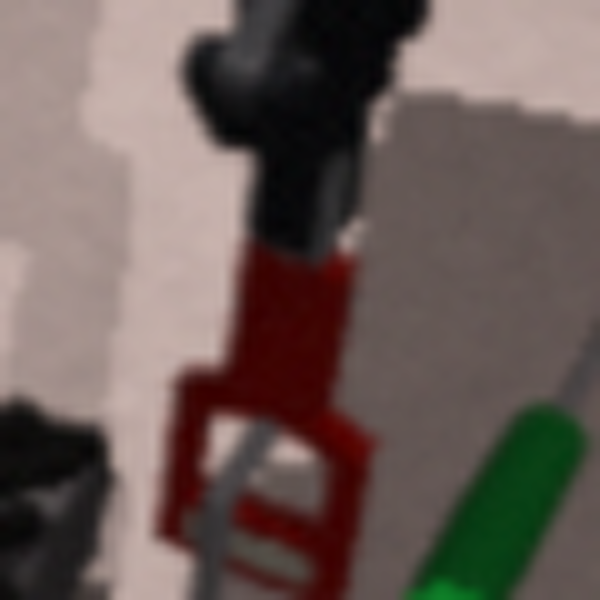

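View pics/c9.png

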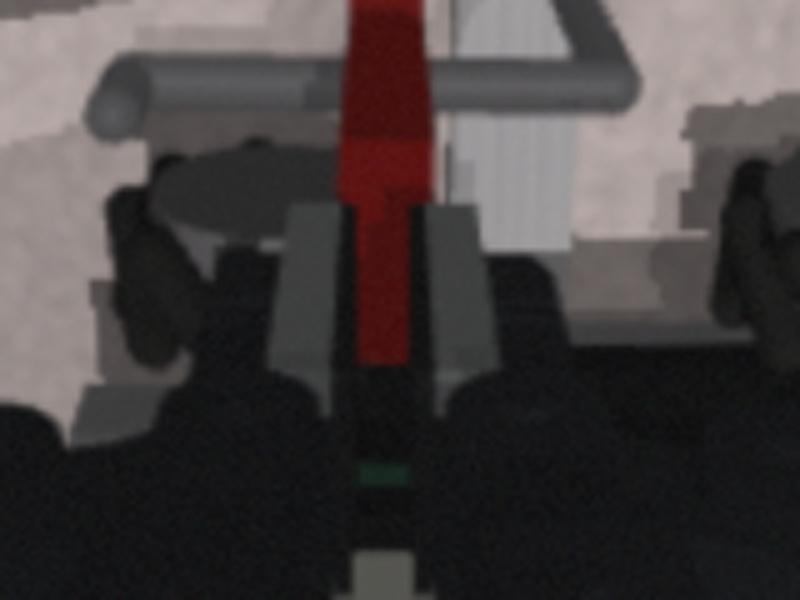

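```bash
python3 - <<'E'
from h import *
c=load('s5');w5=load('w5')
for s in(0,.01,.02,.03,.035,.04):
  for dy in(-.011,.011): print(s,dy,np.round(proj(c,[.5386,.2237+dy,.1725+s]),1),np.round(proj(w5,[.5386,.2237+dy,.1725+s],1),1))
print([round(float(x),2) for x in manip.sense()['q']])
E
```

```text
0 -0.011 [403.4 219.1] [315.  246.1]
0 0.011 [411.9 222.1] [314.  213.5]
0.01 -0.011 [403.8 216.1] [314.9 252.8]
0.01 0.011 [412.4 219.1] [313.9 218.8]
0.02 -0.011 [404.3 213.1] [314.9 260.1]
0.02 0.011 [412.9 216.1] [313.7 224.6]
0.03 -0.011 [404.7 210. ] [314.8 268.2]
0.03 0.011 [413.4 213. ] [313.6 231.2]
0.035 -0.011 [404.9 208.5] [314.7 272.5]
0.035 0.011 [413.6 211.5] [313.5 234.8]
0.04 -0.011 [405.2 207. ] [314.7 277.1]
0.04 0.011 [413.9 209.9] [313.4 238.5]
[0.2, 0.49, 1.56, 0.0, 1.09, 0.23]
```

View pics/c7.png

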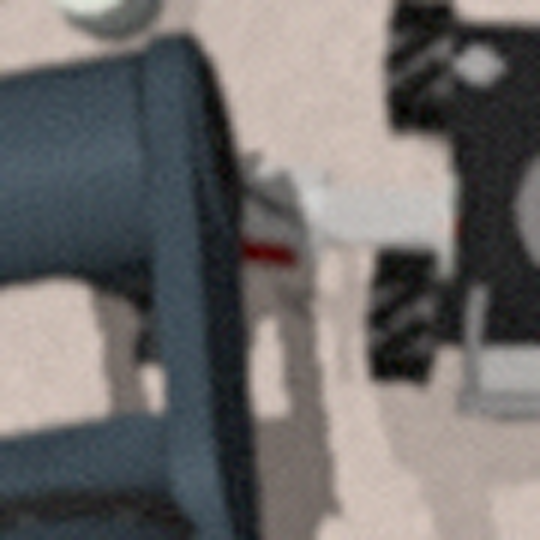

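Two cameras agree that the real fingertips sit about 35 mm behind the reported TCP: triangulated at z≈0.207, just above the tag top, while the report says 0.172. I'll work with that. Opening and going about 30 mm lower, watching the force.

>>> {"name": "carry_out", "arguments": {"commands": [[[0,0,0,0,0,0,36],[0,0,0,0,0,0,36],[0.2,0,-0.05,0,0,0,36],[0.5,0,-0.05,0,0,0,36],[0.8,0,-0.05,0,0,0,36]]]}}

```text
t: 5.3
tcp_pos: [0.5384, 0.2249, 0.1517]
tool_rot: [-0.506, -0.494, 0.507, -0.493]
force: [0.5, 0.2, 0.2]
finger_gap: 0.419
```

```bash
cat > look.py <<'E'
from h import *
import sys
n=sys.argv[1]
s=snap('wrist','w'+n);c=snap('scene','s'+n)
plan(W(-25,175,171),toolR(0,1))
a=cv2.resize(s['image'][150:320,230:410],None,fx=2.2,fy=2.2)[:370]
b=cv2.resize(c['image'][175:249,375:449],None,fx=5,fy=5,interpolation=cv2.INTER_CUBIC)[:370]
cv2.imwrite('pics/l%s.png'%n,np.hstack([a,b])[:,:,::-1])
E
python3 look.py 6
```

```text
tcp [0.5374 0.2246 0.1507] t 5.4 F [-0.3  0.2  0.4] gap 36.1 q [ 0.2   0.52  1.58 -0.    1.04  0.23]
cmd [-0.81  0.14  0.02] [0.03 0.01 0.04]
```

View pics/l6.png

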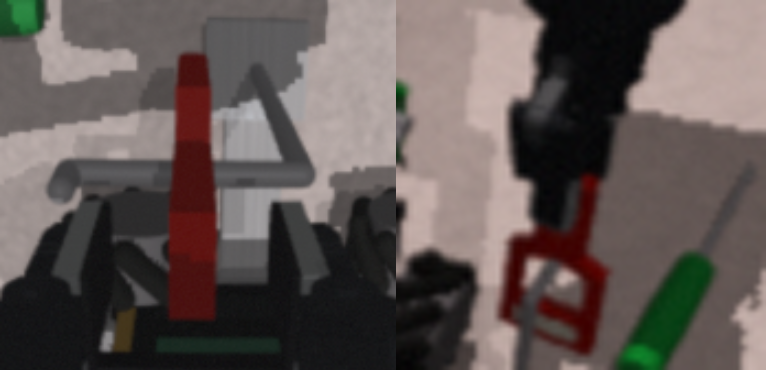

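>>> {"name": "carry_out", "arguments": {"commands": [[[0.2,0.05,0,0,0,0,36],[0.4,0.05,0,0,0,0,36],[0.4,0.05,0,0,0,0,24],[0.4,0.05,0,0,0,0,12],[0.4,0.05,0,0,0,0,2]]], "force": 60}}

```text
t: 5.9
tcp_pos: [0.5402, 0.2249, 0.1427]
tool_rot: [0.507, 0.493, -0.506, 0.494]
force: [-0.3, 0.2, -0.1]
finger_gap: 0.102
```

>>> {"name": "carry_out", "arguments": {"commands": [[[0,0,0,0,0,0,2],[0,0,0,0,0,0,2],[-0.1,0,0,0,0,0,2],[-0.2,0,0,0,0,0,2],[-0.2,0,0,0,0,0,2]]]}}

```text
t: 6.4
tcp_pos: [0.5403, 0.225, 0.1481]
tool_rot: [0.507, 0.493, -0.506, 0.494]
force: [-0.1, 0.0, -0.0]
finger_gap: 0.103
```

```bash
python3 look.py 7
```

```text
tcp [0.54   0.2249 0.1477] t 6.5 F [-0.2 -0.3 -1. ] gap 8.8 q [0.2  0.53 1.58 0.   1.03 0.23]
cmd [-0.93  0.04  0.03] [ 0.03 -0.   -0.  ]
```

View pics/l7.png

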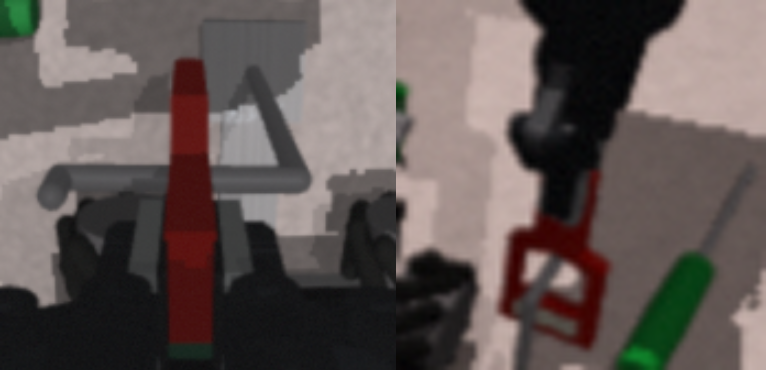

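Gripped (gap 8.8 mm, −1 N, lifted 5 mm). The tag's peg clearance needs about 17 mm more.

>>> {"name": "carry_out", "arguments": {"commands": [[[-0.2,0,0,0,0,0,2],[-0.4,0,0,0,0,0,2],[-0.6,0,0,0,0,0,2],[-0.68,0,0,0,0,0,2],[-0.68,0,0,0,0,0,2]]]}}

```text
t: 7.0
tcp_pos: [0.5403, 0.225, 0.1651]
tool_rot: [0.507, 0.493, -0.506, 0.494]
force: [0.3, 0.6, 0.1]
finger_gap: 0.107
```

```bash
python3 look.py 8
```

```text
tcp [0.5399 0.2249 0.1645] t 7.1 F [ 0.6  0.  -0.6] gap 8.9 q [0.2  0.51 1.56 0.   1.07 0.23]
cmd [-0.26  0.04  0.03] [ 0.03 -0.    0.  ]
```

View pics/l8.png

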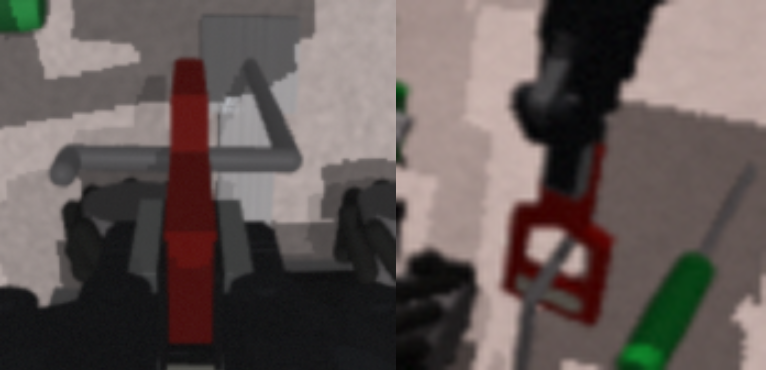

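>>> {"name": "carry_out", "arguments": {"commands": [[[0,-0.3,0,0,0,0,2],[0,-0.6,0,0,0,0,2],[0,-0.9,0,0,0,0,2],[0,-1.2,0,0,0,0,2],[0,-1.4,0,0,0,0,2]]]}}

```text
t: 7.6
tcp_pos: [0.5037, 0.2259, 0.1645]
tool_rot: [-0.506, -0.494, 0.507, -0.493]
force: [0.3, -1.0, -0.7]
finger_gap: 0.106
```

```bash
python3 look.py 9
```

```text
tcp [0.5038 0.2259 0.1645] t 7.7 F [ 0.7 -0.4  0.6] gap 8.7 q [0.22 0.47 1.65 0.   1.03 0.24]
cmd [-0.26  1.48  0.04] [0.03 0.   0.01]
```

View pics/l9.png

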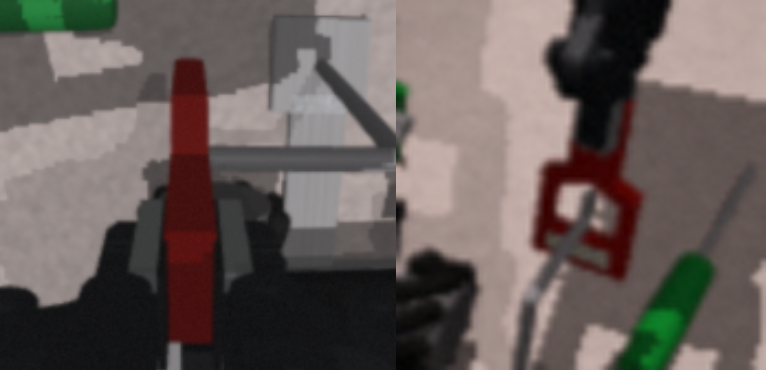

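No contact so far; continuing along −x.

>>> {"name": "carry_out", "arguments": {"commands": [[[0,-0.3,0,0,0,0,2],[0,-0.6,0,0,0,0,2],[0,-0.9,0,0,0,0,2],[0,-1.2,0,0,0,0,2],[0,-1.6,0,0,0,0,2]]]}}

```text
t: 8.2
tcp_pos: [0.4645, 0.2269, 0.1645]
tool_rot: [0.507, 0.493, -0.506, 0.494]
force: [0.0, 0.1, -0.2]
finger_gap: 0.108
```

```bash
python3 look.py 10
```

```text
tcp [0.4628 0.2268 0.1644] t 8.3 F [-0.2  0.2 -1. ] gap 9.0 q [0.24 0.42 1.73 0.   0.99 0.26]
cmd [-0.27  3.13  0.03] [0.04 0.   0.02]
```

View pics/l10.png

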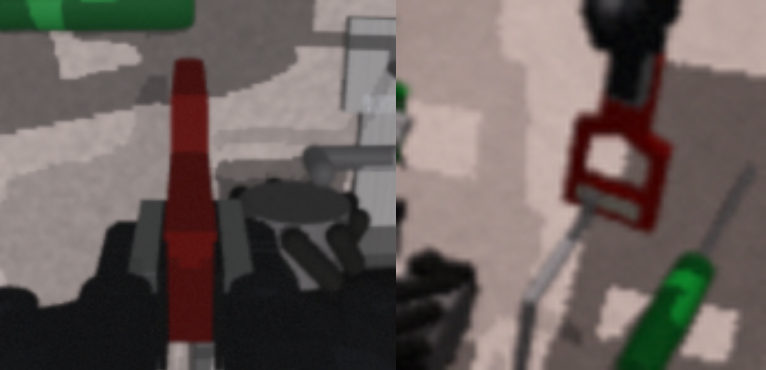

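The tag is off the hook. Next it goes up and across, high over the rover.

>>> {"name": "carry_out", "arguments": {"commands": [[[-1.2,0,0,0,0,0,2],[-2.6,0,0,0,0,0,2],[-4,0,0,0,0,0,2],[-5.4,0,0,0,0,0,2],[-6,0,0,0,0,0,2]]]}}

```text
t: 8.8
tcp_pos: [0.4669, 0.2273, 0.3183]
tool_rot: [0.509, 0.492, -0.504, 0.495]
force: [0.8, -0.3, -1.5]
finger_gap: 0.105
```

```bash
cat >> h.py <<'E'
ty=np.radians(2.5);TX=np.array([np.cos(ty),np.sin(ty),0]);TY=np.array([-np.sin(ty),np.cos(ty),0]);TC=np.array([.6486,-.2747,0])
def TW(x,y,z): return TC+TX*x/1e3+TY*y/1e3+np.array([0,0,z/1e3])
E
python3 -c "
from h import *
plan(TW(20,0,250),toolR(45,1,TX,TY));plan(TW(-30,0,300),toolR(0,1,TX,TY))"
```

```text
tcp [0.4669 0.2273 0.3183] t 8.8 F [ 0.8 -0.3 -1.5] gap 9.0 q [ 0.24  0.25  1.52 -0.    1.36  0.26]
cmd [ 2.76  8.57 19.84] [-0.76  0.3   8.92]
tcp [0.4669 0.2273 0.3183] t 8.8 F [ 0.8 -0.3 -1.5] gap 9.0 q [ 0.24  0.25  1.52 -0.    1.36  0.26]
cmd [ 0.74  6.58 19.97] [-0.8  -0.02 -0.08]
```

>>> {"name": "carry_out", "arguments": {"commands": [[[0,0.4,1.2,0,0,0,2],[0,0.9,2.8,0,0,0,2],[0,1.5,4.5,0,0,0,2],[0,2.1,6.2,-0.2,0,0,2],[0,2.7,7.9,-0.3,0,0,2]]]}}

```text
t: 9.3
tcp_pos: [0.5277, 0.026, 0.3147]
tool_rot: [0.5, 0.5, -0.5, 0.5]
force: [0.7, 0.2, -0.7]
finger_gap: 0.102
```

>>> {"name": "carry_out", "arguments": {"commands": [[[0,0.5,1.7,-0.1,0,0,2],[0,1.0,3.4,-0.2,0,0,2],[0,1.5,5.1,-0.3,0,0,2],[0,2.0,6.6,-0.4,0,0,2],[0,2.5,8.0,-0.5,0,0,2]]]}}

```text
t: 9.8
tcp_pos: [0.5902, -0.1745, 0.3144]
tool_rot: [0.489, 0.511, -0.489, 0.511]
force: [0.3, 0.3, -1.1]
finger_gap: 0.104
```

```bash
python3 -c "
from h import *
plan(TW(20,0,220),toolR(45,1,TX,TY))"
```

```text
tcp [ 0.5902 -0.1745  0.3144] t 9.8 F [ 0.3  0.3 -1.1] gap 8.9 q [-0.47  0.41  1.3  -0.    1.44 -0.51]
cmd [3.78 2.96 4.1 ] [-0.  0.  9.]
```

>>> {"name": "carry_out", "arguments": {"commands": [[[0.5,0.5,0.8,0,0,1.6,2],[1,1,1.6,0,0,3.2,2],[1.5,1.6,2.4,0,0,4.8,2],[2,2.2,3.2,0,0,6.4,2],[2.5,2.9,4.1,0,0,8,2]]]}}

```text
t: 10.3
tcp_pos: [0.6618, -0.2641, 0.2548]
tool_rot: [0.629, 0.326, -0.294, 0.642]
force: [0.0, 1.1, -1.0]
finger_gap: 0.105
```

```bash
python3 -c "
from h import *
plan(TW(20,0,120),toolR(45,1,TX,TY))"
```

```text
tcp [ 0.6618 -0.2641  0.2548] t 10.3 F [ 0.   1.1 -1. ] gap 9.0 q [-0.75  0.41  1.67  0.75  0.71 -1.3 ]
cmd [ 4.4  -3.12  0.42] [ 0.01 -0.07  1.4 ]
```

>>> {"name": "carry_out", "arguments": {"commands": [[[0.9,-0.6,0.1,0,0,0.7,2],[1.8,-1.2,0.2,0,0,1.4,2],[2.7,-1.8,0.4,0,0,1.4,2],[3.6,-2.5,0.4,0,0,1.4,2],[4.4,-3.1,0.4,0,0,1.4,2]]]}}

```text
t: 10.8
tcp_pos: [0.669, -0.2724, 0.119]
tool_rot: [0.647, 0.289, -0.255, 0.658]
force: [0.1, -0.4, -0.5]
finger_gap: 0.101
```

```bash
python3 - <<'E'
from h import *
s=snap('wrist','w11');c=snap('scene','s11')
plan(TW(20,0,50),toolR(45,1,TX,TY))
cv2.imwrite('pics/l11.png',np.hstack([s['image'][100:400,150:500],cv2.resize(c['image'][130:280,150:350],None,fx=2,fy=2)])[:,:,::-1])
E
```

```text
tcp [ 0.6678 -0.2709  0.1166] t 10.9 F [ 0.5  0.6 -0.3] gap 8.5 q [-0.8   0.66  1.83  1.45  0.56 -2.11]
cmd [ 1.92 -1.85  0.15] [-0.03 -0.13  0.1 ]
```

View pics/l11.png

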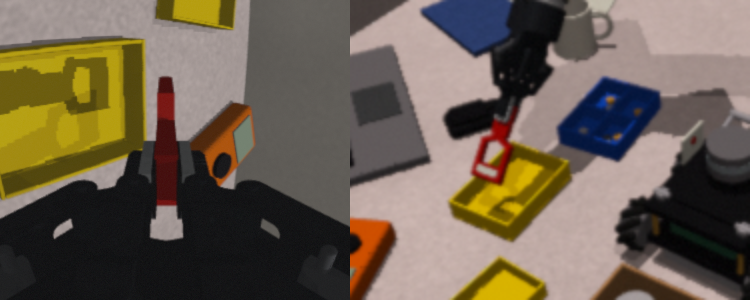

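>>> {"name": "carry_out", "arguments": {"commands": [[[0.4,-0.4,0,0,0,0,2],[0.8,-0.8,0,0,0,0,2],[1.2,-1.1,0.1,0,0,0,2],[1.5,-1.4,0.15,0,0,0,2],[1.6,-1.5,0.15,0,0,0,2]]]}}

```text
t: 11.4
tcp_pos: [0.6719, -0.2757, 0.0666]
tool_rot: [0.647, 0.288, -0.254, 0.658]
force: [0.1, -0.1, -0.2]
finger_gap: 0.107
```

```bash
python3 - <<'E'
from h import *
s=snap('wrist','w12');c=snap('scene','s12')
plan(TW(20,0,50),toolR(45,1,TX,TY))
cv2.imwrite('pics/l12.png',np.hstack([s['image'][100:400,150:500],cv2.resize(c['image'][170:270,180:310],None,fx=3,fy=3)])[:,:,::-1])
E
```

```text
tcp [ 0.6717 -0.2754  0.0668] t 11.5 F [ 0.4  0.7 -0.6] gap 8.8 q [-0.8   0.76  1.84  1.63  0.56 -2.32]
cmd [ 0.39 -0.56 -0.07] [ 0.02 -0.1   0.02]
```

View pics/l12.png

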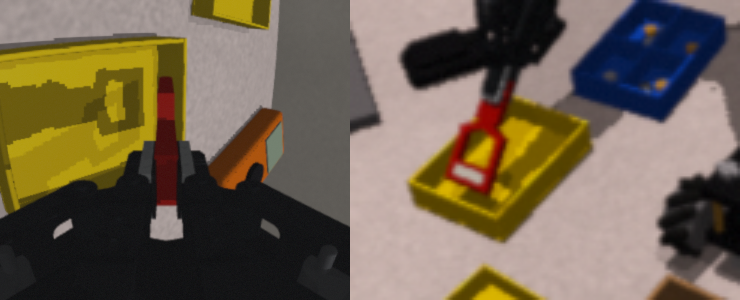

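>>> {"name": "carry_out", "arguments": {"commands": [[[0.05,-0.2,0,0,0,0,2],[0.1,-0.4,0,0,0,0,2],[0.15,-0.6,0,0,0,0,2],[0.17,-0.62,0,0,0,0,2],[0.17,-0.62,0,0,0,0,2]]]}}

```text
t: 12.0
tcp_pos: [0.6631, -0.2755, 0.0518]
tool_rot: [0.648, 0.289, -0.254, 0.658]
force: [0.3, -0.5, -0.4]
finger_gap: 0.105
```

```bash
python3 - <<'E'
from h import *
s=snap('wrist','w13');c=snap('scene','s13')
plan(TW(20,0,50),toolR(45,1,TX,TY))
cv2.imwrite('pics/l13.png',np.hstack([s['image'][100:400,150:500],cv2.resize(c['image'][170:270,180:310],None,fx=3,fy=3)])[:,:,::-1])
E
```

```text
tcp [ 0.6634 -0.2756  0.0522] t 12.1 F [ 0.7  0.1 -0.7] gap 8.9 q [-0.81  0.79  1.86  1.69  0.57 -2.4 ]
cmd [ 0.21  0.09 -0.06] [ 0.02 -0.1   0.03]
```

View pics/l13.png

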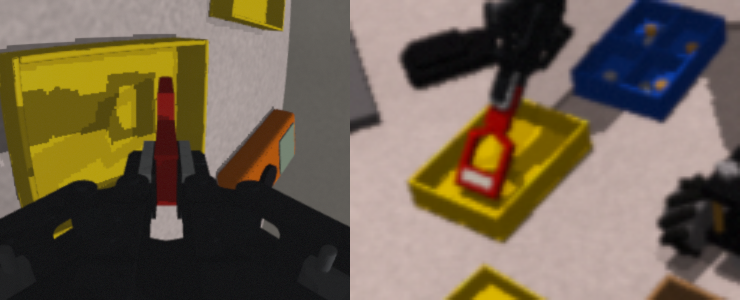

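>>> {"name": "carry_out", "arguments": {"commands": [[[0.1,-0.1,0,0,0,0,2],[0.2,-0.2,0,0,0,0,2],[0.2,-0.2,0,0,0,0,12],[0.2,-0.2,0,0,0,0,22],[0.2,-0.2,0,0,0,0,32]]]}}

```text
t: 12.6
tcp_pos: [0.6634, -0.2755, 0.0452]
tool_rot: [0.647, 0.289, -0.254, 0.658]
force: [1.4, 0.4, 0.4]
finger_gap: 0.379
```

```bash
python3 - <<'E'
from h import *
s=snap('wrist','w14');c=snap('scene','s14')
plan(TW(20,0,50),toolR(45,1,TX,TY))
cv2.imwrite('pics/l14.png',np.hstack([s['image'][100:400,150:500],cv2.resize(c['image'][170:270,180:310],None,fx=3,fy=3)])[:,:,::-1])
E
```

```text
tcp [ 0.6634 -0.2755  0.0452] t 12.7 F [ 0.2  0.3 -0.3] gap 32.0 q [-0.81  0.8   1.86  1.71  0.57 -2.42]
cmd [ 0.01  0.28 -0.06] [ 0.02 -0.1   0.03]
```

View pics/l14.png

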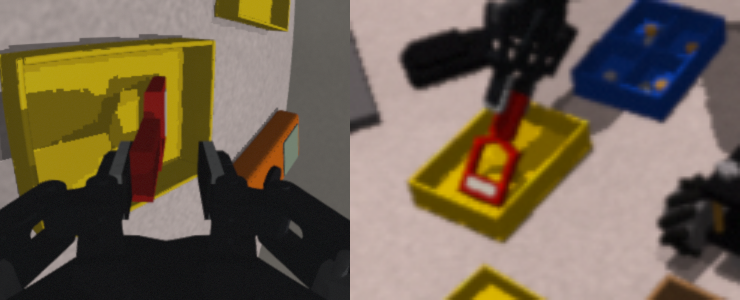

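>>> {"name": "carry_out", "arguments": {"commands": [[[-0.3,0,0,0,0,0,36],[-0.9,0,0,0,0,0,36],[-1.7,0,0,0,0,0,36],[-2.6,0,0,0,0,0,36],[-3.5,0,0,0,0,0,36]]]}}

```text
t: 13.2
tcp_pos: [0.6005, -0.2788, 0.1085]
tool_rot: [0.647, 0.289, -0.254, 0.658]
force: [0.2, 0.0, 0.5]
finger_gap: 0.419
```

>>> {"name": "carry_out", "arguments": {"commands": [[[-1,0,0,0,0,0,36],[-2,0.3,0,0,0,0,36],[-3,0.8,0,0,0,-1,36],[-3.5,1.5,0,0,0,-2,36],[-3.5,2,0,0,0,-3,36]]]}}

```text
t: 13.7
tcp_pos: [0.5714, -0.2747, 0.1917]
tool_rot: [0.621, 0.354, -0.304, 0.63]
force: [-0.6, -0.1, -0.5]
finger_gap: 0.417
```

```bash
python3 - <<'E'
from h import *
s=snap('wrist','w15');c=snap('scene','s15')
plan(W(-150,0,250),toolR(45,1))
cv2.imwrite('pics/l15.png',np.hstack([s['image'][100:400,150:500],cv2.resize(c['image'][170:270,180:310],None,fx=3,fy=3)])[:,:,::-1])
E
```

```text
tcp [ 0.5753 -0.2761  0.1945] t 13.8 F [ 0.6 -0.5 -0.6] gap 35.9 q [-0.89  0.43  1.84  0.85  0.69 -1.58]
cmd [ -4.87  -3.43 -13.62] [ 0.78 -0.88  2.  ]
```

View pics/l15.png

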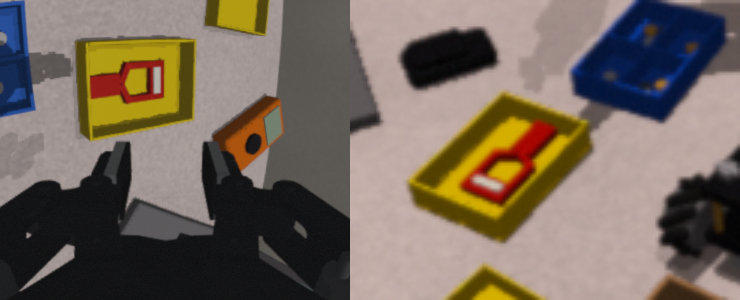

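The tag lies flat in the yellow tray at scene (240,225) and is let go. Next the hood: I'll locate the bar and the green look-alike that must be avoided.

```bash
python3 - <<'E'
from h import *
t=load('top0');c=load('scene0')
for im,n in((t,'t'),(c,'s')):
    h=cv2.cvtColor(im['image'],cv2.COLOR_RGB2HSV).astype(int)
    m=((h[...,0]>50)&(h[...,0]<80)&(h[...,1]>110)&(h[...,2]>30)).astype('uint8')
    k,_,st,ce=cv2.connectedComponentsWithStats(m)
    for i in range(1,k):
        if st[i,4]>20: print(n,st[i],ce[i].round(1))
S=lambda x,y:(190+(x+.5)/3.3-.5,165+(y+.5)/3.3-.5)
print(tri([ray(t,301,271),ray(c,*S(592,45))]))
print(tri([ray(t,296,272.5),ray(c,*S(592,45))]))
for z in(0,.06,.11):print(z,onz(t,293,272.5,z),onz(t,309,270,z))
E
```

```text
t [230 237   7  30 183] [233.  251.6]
t [294 269  14   6  42] [300.5 271.9]
s [ 99  25  13  28 130] [102.9  36. ]
s [362 177  15  19 135] [369.4 185. ]
s [361 198  12   7  27] [365.6 200.9]
s [420 226  18  26 219] [428.5 238.8]
(array([0.36559724, 0.03802426, 0.1159685 ]), [0.001622019901184765, 0.0016220199011847479])
(array([0.36442106, 0.04582887, 0.11826258]), [0.006029780226615025, 0.006029780226614985])
0 [0.35371709 0.06531613 0.        ] [0.36276823 0.0136491  0.        ]
0.06 [0.35769928 0.06269426 0.06      ] [0.36636563 0.01322377 0.06      ]
0.11 [0.36101777 0.06050937 0.11      ] [0.36936346 0.01286934 0.11      ]
```

```bash
cat >> h.py <<'E'
BAR=np.array([.4625,.0505,.135])
def tx(t): a=np.radians(t); return np.sin(a)*XH-np.cos(a)*np.array([0,0,1.])
E
python3 -c "
from h import *
plan(BAR-.03*tx(30)+[0,-.08,.06],toolR(30,1))"
```

```text
tcp [ 0.5753 -0.2761  0.1945] t 13.8 F [ 0.6 -0.5 -0.6] gap 35.9 q [-0.89  0.43  1.84  0.85  0.69 -1.58]
cmd [ -3.26  -3.07 -10.24] [ 0.88 -0.77 -1.  ]
```

>>> {"name": "carry_out", "arguments": {"commands": [[[-1,-0.5,-1,0.2,-0.2,-0.2,28],[-2,-1,-2.5,0.4,-0.4,-0.4,28],[-3,-1.5,-4,0.6,-0.6,-0.6,28],[-3.3,-2,-5.7,0.8,-0.8,-0.8,28],[-3.3,-2.5,-7.4,0.8,-0.8,-1,28]]]}}

```text
t: 14.3
tcp_pos: [0.4595, -0.0954, 0.2261]
tool_rot: [0.617, 0.347, -0.363, 0.606]
force: [0.4, 0.3, -0.6]
finger_gap: 0.326
```

```bash
python3 -c "
from h import *
plan(BAR-.03*tx(30)+[0,0,.04],toolR(30,1))"
```

```text
tcp [ 0.4595 -0.0954  0.2261] t 14.3 F [ 0.4  0.3 -0.6] gap 27.8 q [-0.67  0.11  2.17  0.63  0.53 -1.15]
cmd [ 0.57 -1.06 -5.84] [ 0.   -0.03  0.07]
```

>>> {"name": "carry_out", "arguments": {"commands": [[[0.1,-0.2,-1,0,0,0,28],[0.2,-0.4,-2.2,0,0,0,28],[0.3,-0.6,-3.4,0,0,0,28],[0.5,-0.9,-4.8,0,0,0,28],[0.6,-1.1,-5.8,0,0,0,28]]]}}

```text
t: 14.8
tcp_pos: [0.4461, 0.0497, 0.1981]
tool_rot: [0.616, 0.35, -0.364, 0.605]
force: [0.3, 0.1, -0.1]
finger_gap: 0.326
```

```bash
python3 - <<'E'
from h import *
s=snap('wrist','w16');c=snap('scene','s16')
plan(BAR-.03*tx(30),toolR(30,1))
print('bar proj w',proj(s,BAR,1),'s',proj(c,BAR))
cv2.imwrite('pics/l16.png',np.hstack([s['image'][50:400,130:510],cv2.resize(c['image'][140:256,290:420],None,fx=3,fy=3)[:350]])[:,:,::-1])
E
```

```text
tcp [0.445  0.0512 0.1975] t 14.9 F [ 0.3 -0.5 -0.6] gap 27.8 q [-0.21  0.14  2.26  0.38  0.26 -0.54]
cmd [ 1.32 -0.63  0.01] [ 0.07 -0.08  0.15]
bar proj w (np.float64(294.9518491490562), np.float64(201.34859401852924)) s (np.float64(357.81471789016996), np.float64(192.94094109963962))Traceback (most recent call last):
  File "<stdin>", line 5, in <module>
    return _nx.concatenate(arrs, 1, dtype=dtype, casting=casting)
           ~~~~~~~~~~~~~~~^^^^^^^^^^^^^^^^^^^^^^^^^^^^^^^^^^^^^^^
ValueError: all the input array dimensions except for the concatenation axis must match exactly, but along dimension 0, the array at index 0 has size 350 and the array at index 1 has size 348
```

```bash
python3 - <<'E'
from h import *
s=load('w16');c=load('s16')
plan(BAR-.03*tx(20),toolR(20,1))
cv2.imwrite('pics/l16.png',np.hstack([s['image'][50:398,130:510],cv2.resize(c['image'][140:256,290:420],None,fx=3,fy=3)])[:,:,::-1])
E
```

```text
tcp [0.445  0.0512 0.1975] t 14.9 F [ 0.3 -0.5 -0.6] gap 27.8 q [-0.21  0.14  2.26  0.38  0.26 -0.54]
cmd [ 1.34 -0.42  0.01] [ 0.08 -0.07 -1.85]
```

View pics/l16.png

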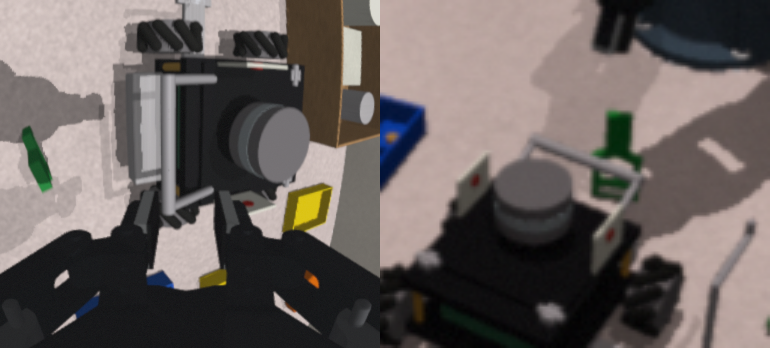

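>>> {"name": "carry_out", "arguments": {"commands": [[[0.2,0,0,0,0,-0.8,28],[0.5,-0.1,0,0,0,-1.6,28],[0.8,-0.2,0,0,0,-1.85,28],[1.1,-0.4,0,0,0,-1.85,28],[1.3,-0.4,0,0,0,-1.85,28]]]}}

```text
t: 15.4
tcp_pos: [0.455, 0.0474, 0.1652]
tool_rot: [0.586, 0.397, -0.412, 0.574]
force: [-0.4, -0.4, -0.7]
finger_gap: 0.326
```

```bash
cat > lookb.py <<'E'
from h import *
import sys
n=sys.argv[1]
s=snap('wrist','w'+n);c=snap('scene','s'+n)
plan(BAR+.055*tx(20),toolR(20,1))
print('bar proj w',proj(s,BAR,1),'ends',proj(s,BAR+.055*YH,1),proj(s,BAR-.055*YH,1),'s',proj(c,BAR))
cv2.imwrite('pics/l%s.png'%n,np.hstack([s['image'][50:398,130:510],cv2.resize(c['image'][120:236,290:420],None,fx=3,fy=3)])[:,:,::-1])
E
python3 lookb.py 17
```

```text
tcp [0.4558 0.0473 0.1656] t 15.5 F [-0.3 -0.8 -0.7] gap 27.7 q [-0.18  0.24  2.15  0.14  0.41 -0.28]
cmd [ 3.44 -0.18 -0.12] [ 0.01 -0.03 -0.05]
bar proj w (np.float64(310.15057192795143), np.float64(210.5421312772221)) ends (np.float64(309.83720803990093), np.float64(133.30937718766938)) (np.float64(310.62529419998714), np.float64(277.5290798554581)) s (np.float64(357.81471789016996), np.float64(192.94094109963962))
```

View pics/l17.png

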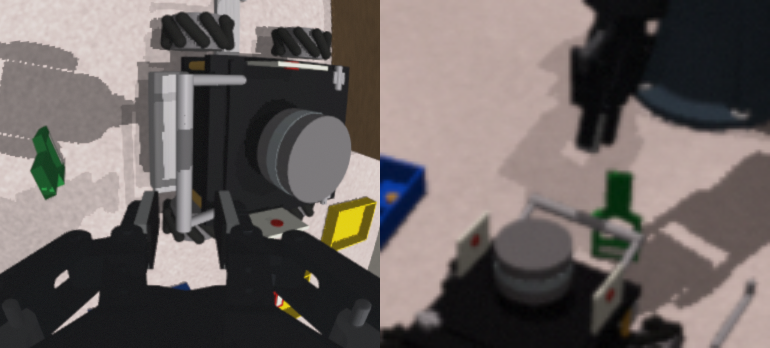

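>>> {"name": "carry_out", "arguments": {"commands": [[[0.6,0,0,0,0,0,28],[1.2,0,0,0,0,0,28],[1.8,0,0,0,0,0,28],[2.3,0,0,0,0,0,28],[2.5,0,0,0,0,0,28]]]}}

```text
t: 16.0
tcp_pos: [0.4784, 0.0469, 0.1074]
tool_rot: [0.586, 0.397, -0.411, 0.575]
force: [-1.3, 0.3, -0.0]
finger_gap: 0.331
```

```bash
python3 lookb.py 18
```

```text
tcp [0.4784 0.047  0.1078] t 16.1 F [0.  0.9 0.1] gap 27.8 q [-0.17  0.41  2.17  0.24  0.22 -0.37]
cmd [ 0.96 -0.23 -0.12] [ 0.02 -0.03 -0.07]
bar proj w (np.float64(304.4299056516963), np.float64(246.08417605904606)) ends (np.float64(303.4124960374083), np.float64(140.6579332427909)) (np.float64(305.8715747155495), np.float64(327.5825529904361)) s (np.float64(357.81471789016996), np.float64(192.94094109963962))
```

View pics/l18.png

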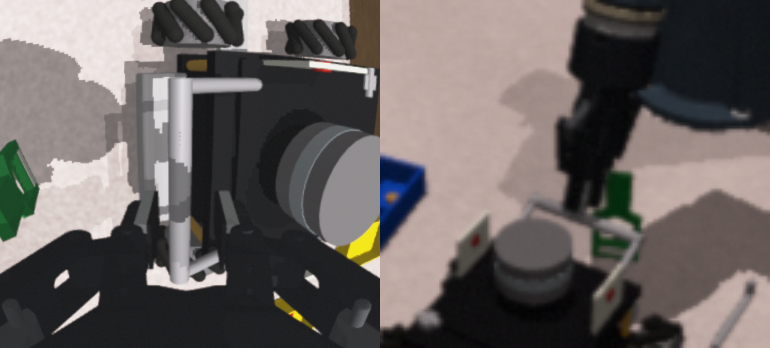

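>>> {"name": "carry_out", "arguments": {"commands": [[[0.2,-0.05,0,0,0,0,28],[0.4,-0.1,0,0,0,0,28],[0.6,-0.15,0,0,0,0,28],[0.8,-0.15,0,0,0,0,28],[0.9,-0.15,0,0,0,0,28]]]}}

```text
t: 16.6
tcp_pos: [0.4831, 0.0472, 0.0854]
tool_rot: [0.586, 0.396, -0.411, 0.575]
force: [-0.4, -0.5, -0.7]
finger_gap: 0.331
```

```bash
python3 lookb.py 19
```

```text
tcp [0.4831 0.0472 0.0854] t 16.7 F [-1.2  1.  -0.4] gap 28.1 q [-0.17  0.47  2.18  0.34  0.16 -0.47]
cmd [ 0.05 -0.1  -0.11] [ 0.02 -0.03 -0.08]
bar proj w (np.float64(309.8155667465033), np.float64(266.18709969529556)) ends (np.float64(309.2101852103022), np.float64(145.6041580011451)) (np.float64(310.6761407220983), np.float64(352.6895014192928)) s (np.float64(357.81471789016996), np.float64(192.94094109963962))
```

View pics/l19.png

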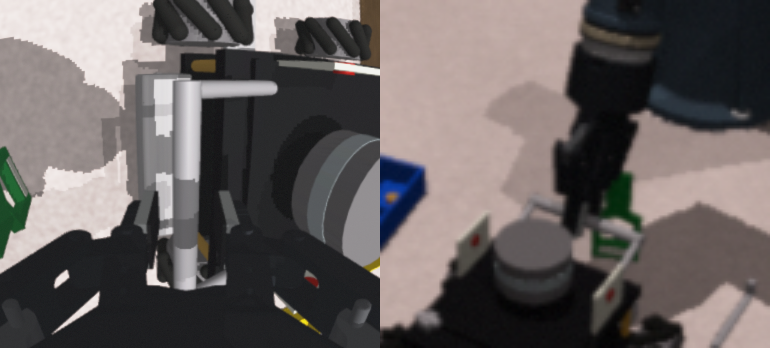

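>>> {"name": "carry_out", "arguments": {"commands": [[[0,0,0,0,0,0,22],[0,0,0,0,0,0,16],[0,0,0,0,0,0,10],[0,0,0,0,0,0,5],[0,0,0,0,0,0,5]]], "force": 60}}

```text
t: 17.2
tcp_pos: [0.4825, 0.0472, 0.0859]
tool_rot: [0.586, 0.396, -0.411, 0.575]
force: [-3.3, -0.5, 4.1]
finger_gap: 0.118
```

```bash
python3 lookb.py 20; python3 - <<'E'
from h import *
s=load('w20')
cv2.imwrite('pics/l20b.png',cv2.resize(s['image'][200:360,230:410],None,fx=3.5,fy=3.5,interpolation=cv2.INTER_CUBIC)[:,:,::-1])
E
```

```text
tcp [0.4825 0.0472 0.0859] t 17.3 F [-4.4 -1.3  4.8] gap 10.3 q [-0.17  0.47  2.18  0.34  0.16 -0.47]
cmd [ 0.08 -0.08 -0.11] [ 0.02 -0.03 -0.08]
bar proj w (np.float64(310.8128391201544), np.float64(265.59722232419216)) ends (np.float64(310.29647479292174), np.float64(145.58922933741297)) (np.float64(311.5411620619179), np.float64(351.9193698321671)) s (np.float64(357.81471789016996), np.float64(192.94094109963962))
```

View pics/l20.png

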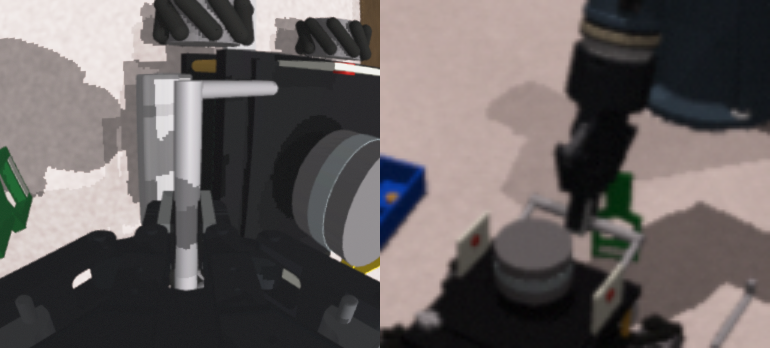

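View pics/l20b.png

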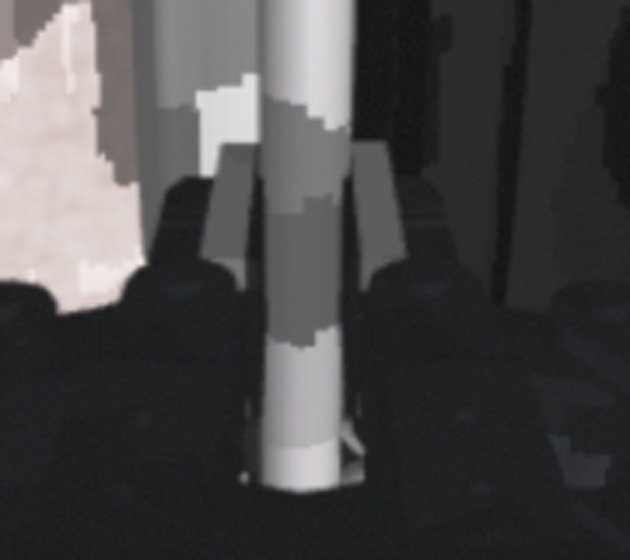

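The bar is gripped (gap 10.3 mm on a 12 mm bar, forces under 6 N). I'll work out the arc in tool units.

```bash
python3 - <<'E'
from h import *
s=manip.sense();M=R.from_quat(s['tool_rot'])
def b(th): return np.array([-170*np.cos(th)+20*np.sin(th),170*np.sin(th)+20*np.cos(th)])
def w(th):
    d=b(th)-b(0); return M.inv().apply((XH*d[0]+np.array([0,0,1])*d[1])/25)
ths=np.concatenate([[0],np.cumsum([.015,.025,.03,.03,.03]+[.03]*35+[.025,.02,.015,.01])]);
ths=ths[ths<1.25]
ths=np.append(ths,1.25)
print(len(ths),ths[-6:])
for k in range(0,len(ths)-1,5):
    print(round(ths[k],3),[(w(t)-w(ths[k])).round(2).tolist() for t in ths[k+1:k+6]])
print('total',w(1.25)); np.save('anchor.npy',np.r_[s['tcp_pos'],s['tool_rot']])
E
```

```text
45 [1.15  1.18  1.205 1.225 1.24  1.25 ]
0.0 [[-0.09, 0.05, -0.0], [-0.24, 0.13, -0.0], [-0.42, 0.23, -0.0], [-0.59, 0.34, -0.0], [-0.76, 0.46, -0.0]]
0.13 [[-0.17, 0.12, -0.0], [-0.33, 0.24, -0.0], [-0.49, 0.37, -0.0], [-0.65, 0.51, -0.0], [-0.8, 0.64, -0.0]]
0.28 [[-0.15, 0.14, -0.0], [-0.29, 0.29, -0.0], [-0.43, 0.44, -0.0], [-0.56, 0.6, -0.0], [-0.69, 0.76, -0.0]]
0.43 [[-0.12, 0.16, -0.0], [-0.24, 0.33, 0.0], [-0.36, 0.5, 0.0], [-0.47, 0.67, 0.0], [-0.57, 0.85, 0.0]]
0.58 [[-0.1, 0.18, 0.0], [-0.19, 0.36, 0.0], [-0.28, 0.55, 0.0], [-0.36, 0.74, 0.0], [-0.44, 0.93, 0.0]]
0.73 [[-0.07, 0.19, 0.0], [-0.14, 0.39, 0.0], [-0.2, 0.58, 0.0], [-0.25, 0.78, 0.0], [-0.3, 0.98, 0.0]]
0.88 [[-0.04, 0.2, 0.0], [-0.08, 0.4, 0.0], [-0.11, 0.61, 0.0], [-0.13, 0.81, 0.0], [-0.15, 1.02, 0.0]]
1.03 [[-0.01, 0.21, 0.0], [-0.02, 0.41, 0.0], [-0.01, 0.62, 0.0], [-0.01, 0.82, 0.0], [0.01, 1.03, 0.0]]
1.18 [[0.02, 0.17, 0.0], [0.03, 0.31, 0.0], [0.05, 0.41, 0.0], [0.06, 0.48, 0.0]]
total [-3.64947430e+00  7.13279013e+00  4.19677021e-03]
```

>>> {"name": "carry_out", "arguments": {"commands": [[[-0.09,0.05,0,0,0,0,5],[-0.24,0.13,0,0,0,0,5],[-0.42,0.23,0,0,0,0,5],[-0.59,0.34,0,0,0,0,5],[-0.76,0.46,0,0,0,0,5]]]}}

```text
t: 17.8
tcp_pos: [0.486, 0.0471, 0.1076]
tool_rot: [0.586, 0.397, -0.411, 0.575]
force: [-2.0, -3.6, -2.5]
finger_gap: 0.112
```

```bash
cat > th.py <<'E'
from h import *
s=manip.sense();a=np.load('anchor.npy');d=(s['tcp_pos']-a[:3])*1e3
x,z=d@XH-170,d[2]+20
print('theta',round(float(np.arctan2(z,-x)-np.arctan2(20,170)),3),'rad',round(float(np.hypot(x,z)),1),'(171.2) lat',round(float(d@YH),1),'F',s['force'].round(1),'gap',round(s['finger_gap']*85.4,1),'q',s['q'].round(2),'turn',np.degrees((R.from_quat(a[3:]).inv()*R.from_quat(s['tool_rot'])).as_rotvec()).round(2))
E
python3 th.py
```

```text
theta 0.129 rad 171.6 (171.2) lat -0.0 F [-2.  -3.6 -2.5] gap 9.6 q [-0.17  0.41  2.15  0.22  0.24 -0.35] turn [-0.02  0.01 -0.11]
```

Following well, with small forces. Continuing.

>>> {"name": "carry_out", "arguments": {"commands": [[[-0.17,0.12,0,0,0,0,5],[-0.33,0.24,0,0,0,0,5],[-0.49,0.37,0,0,0,0,5],[-0.65,0.51,0,0,0,0,5],[-0.8,0.64,0,0,0,0,5]]]}}

```text
t: 18.3
tcp_pos: [0.4933, 0.0468, 0.1318]
tool_rot: [0.585, 0.398, -0.412, 0.574]
force: [-5.5, -3.2, -1.7]
finger_gap: 0.114
```

```bash
python3 th.py; python3 lookb.py 21
```

```text
theta 0.275 rad 172.3 (171.2) lat -0.1 F [-5.5 -3.2 -1.7] gap 9.7 q [-0.17  0.36  2.1   0.15  0.33 -0.28] turn [-0.05  0.   -0.18]
tcp [0.4935 0.0468 0.1322] t 18.4 F [-5.8 -4.7 -0.7] gap 9.7 q [-0.17  0.36  2.1   0.15  0.33 -0.28]
cmd [ 1.67 -1.14 -0.11] [ 0.03 -0.03 -0.05]
bar proj w (np.float64(267.28120268705675), np.float64(233.88735981147897)) ends (np.float64(263.65198643958246), np.float64(139.1925995415915)) (np.float64(272.5300582794164), np.float64(310.51583211665377)) s (np.float64(357.81471789016996), np.float64(192.94094109963962))
```

View pics/l21.png

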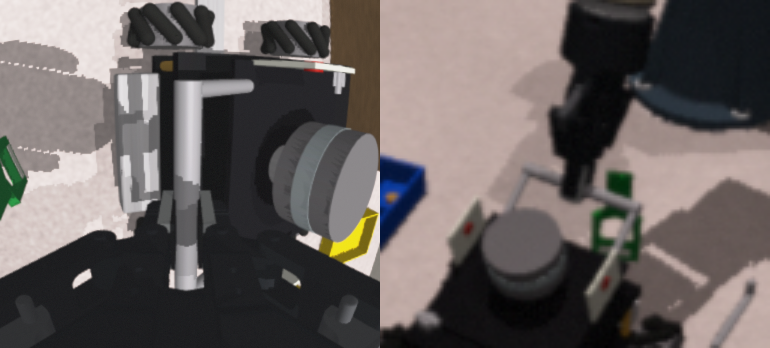

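>>> {"name": "carry_out", "arguments": {"commands": [[[-0.15,0.14,0,0,0,0,5],[-0.29,0.29,0,0,0,0,5],[-0.43,0.44,0,0,0,0,5],[-0.56,0.6,0,0,0,0,5],[-0.69,0.76,0,0,0,0,5]]]}}

```text
t: 18.9
tcp_pos: [0.5037, 0.0465, 0.1541]
tool_rot: [0.585, 0.398, -0.412, 0.574]
force: [-7.0, -5.9, -2.5]
finger_gap: 0.112
```

>>> {"name": "carry_out", "arguments": {"commands": [[[-0.12,0.16,0,0,0,0,5],[-0.24,0.33,0,0,0,0,5],[-0.35,0.5,0,0,0,0,5],[-0.46,0.67,0,0,0,0,5],[-0.56,0.85,0,0,0,0,5]]]}}

```text
t: 19.4
tcp_pos: [0.5165, 0.046, 0.1741]
tool_rot: [0.583, 0.4, -0.413, 0.574]
force: [-14.3, -7.2, 5.5]
finger_gap: 0.111
```

```bash
python3 th.py
```

```text
theta 0.555 rad 173.8 (171.2) lat -0.3 F [-14.3  -7.2   5.5] gap 9.5 q [-0.16  0.3   2.    0.09  0.5  -0.21] turn [-0.13 -0.03 -0.57]
```

Some inward radial push (about 15 N) has built up, so I'm easing the path out by 3 mm and sideways by 1 mm.

>>> {"name": "carry_out", "arguments": {"commands": [[[-0.15,0.06,0.03,0,0,0,5],[-0.27,0.23,0.05,0,0,0,5],[-0.38,0.46,0.06,0,0,0,5],[-0.46,0.66,0.06,0,0,0,5],[-0.54,0.87,0.06,0,0,0,5]]]}}

```text
t: 19.9
tcp_pos: [0.5354, 0.0451, 0.1955]
tool_rot: [0.585, 0.398, -0.411, 0.574]
force: [-9.8, 2.7, 5.0]
finger_gap: 0.113
```

```bash
python3 th.py
```

```text
theta 0.719 rad 174.7 (171.2) lat -0.6 F [-9.8  2.7  5. ] gap 9.6 q [-0.15  0.28  1.94  0.09  0.57 -0.19] turn [-0.06  0.06 -0.24]
```

>>> {"name": "carry_out", "arguments": {"commands": [[[-0.11,0.17,0,0,0,0,5],[-0.21,0.36,0,0,0,0,5],[-0.27,0.55,0,0,0,0,5],[-0.32,0.75,0,0,0,0,5],[-0.37,0.95,0,0,0,0,5]]]}}

```text
t: 20.4
tcp_pos: [0.5565, 0.0442, 0.2131]
tool_rot: [0.586, 0.397, -0.41, 0.575]
force: [-4.7, 5.1, 1.8]
finger_gap: 0.114
```

```bash
python3 th.py; python3 lookb.py 22
```

```text
theta 0.876 rad 175.7 (171.2) lat -0.9 F [-4.7  5.1  1.8] gap 9.7 q [-0.15  0.28  1.87  0.08  0.64 -0.18] turn [-0.02  0.04 -0.  ]
tcp [0.5573 0.0442 0.2135] t 20.5 F [-5.6  5.   2.6] gap 8.9 q [-0.15  0.28  1.87  0.08  0.64 -0.18]
cmd [ 3.82 -4.67 -0.14] [ 0.02 -0.04 -0.09]
bar proj w (np.float64(171.96794884472578), np.float64(205.89110121065377)) ends (np.float64(165.6921549254616), np.float64(137.53644772135908)) (np.float64(181.44090572280464), np.float64(266.9090856989316)) s (np.float64(357.81471789016996), np.float64(192.94094109963962))
```

View pics/l22.png

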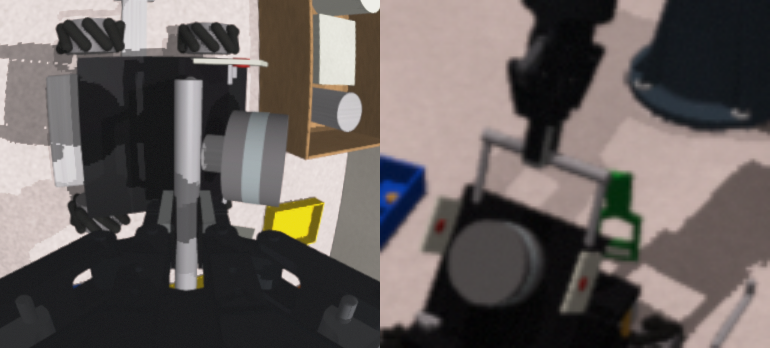

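>>> {"name": "carry_out", "arguments": {"commands": [[[-0.06,0.2,-0.02,0,0,0,5],[-0.12,0.4,-0.03,0,0,0,5],[-0.15,0.6,-0.03,0,0,0,5],[-0.17,0.8,-0.03,0,0,0,5],[-0.19,1.0,-0.03,0,0,0,5]]]}}

```text
t: 21.0
tcp_pos: [0.5797, 0.0433, 0.2269]
tool_rot: [0.587, 0.395, -0.41, 0.576]
force: [-3.1, 0.3, 2.2]
finger_gap: 0.112
```

```bash
python3 th.py
```

```text
theta 1.03 rad 176.7 (171.2) lat -1.1 F [-3.1  0.3  2.2] gap 9.6 q [-0.14  0.29  1.81  0.07  0.69 -0.16] turn [-0.03 -0.05  0.17]
```

>>> {"name": "carry_out", "arguments": {"commands": [[[-0.02,0.15,0,0,0,0,5],[-0.03,0.3,0,0,0,0,5],[-0.04,0.45,0,0,0,0,5],[-0.04,0.58,0,0,0,0,5],[-0.04,0.68,0,0,0,0,5]]]}}

```text
t: 21.5
tcp_pos: [0.5947, 0.0428, 0.2333]
tool_rot: [0.586, 0.396, -0.41, 0.576]
force: [-4.9, -1.5, 5.6]
finger_gap: 0.114
```

```bash
python3 th.py; python3 - <<'E'
from h import *
s=snap('wrist','w23');c=snap('scene','s23');t=snap('top','t23')
cv2.imwrite('pics/s23c.png',cv2.resize(c['image'][130:270,290:410],None,fx=4.2,fy=4.2,interpolation=cv2.INTER_CUBIC)[:,:,::-1])
cv2.imwrite('pics/t23c.png',cv2.resize(t['image'][130:270,210:370],None,fx=4,fy=4,interpolation=cv2.INTER_CUBIC)[:,:,::-1])
for im,n in((c,'s'),(s,'w'),(t,'t')):
    h=cv2.cvtColor(im['image'],cv2.COLOR_RGB2HSV).astype(int)
    m=(((h[...,0]<8)|(h[...,0]>170))&(h[...,1]>90)&(h[...,2]>50)).astype('uint8')
    k,_,st,ce=cv2.connectedComponentsWithStats(m)
    for i in range(1,k):
        if 3<st[i,4]<600: print(n,st[i],ce[i].round(1))
E
```

```text
theta 1.122 rad 177.1 (171.2) lat -1.2 F [-4.9 -1.5  5.6] gap 9.8 q [-0.14  0.3   1.76  0.06  0.72 -0.15] turn [-0.04 -0.06  0.1 ]
s [303 196   4   5  15] [304.6 197.9]
s [218 210  31  28 237] [234.1 223.5]
s [352 216   3   4  10] [353.  217.5]
w [331 114  17   2  30] [339.6 114.5]
w [326 335   2   5   7] [326.3 337.4]
t [186 161   5   4  14] [188.4 162.6]
t [392 172  15  17  64] [398.8 177.1]
t [393 186   2   3   4] [393.2 187.2]
t [396 189   7  15  83] [399.2 196. ]
```

View pics/s23c.png

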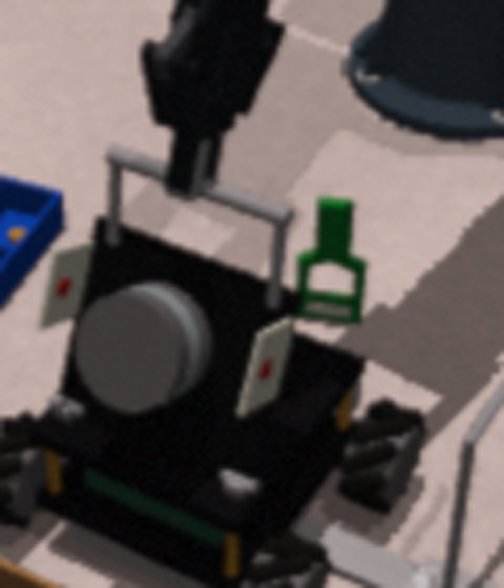

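View pics/t23c.png

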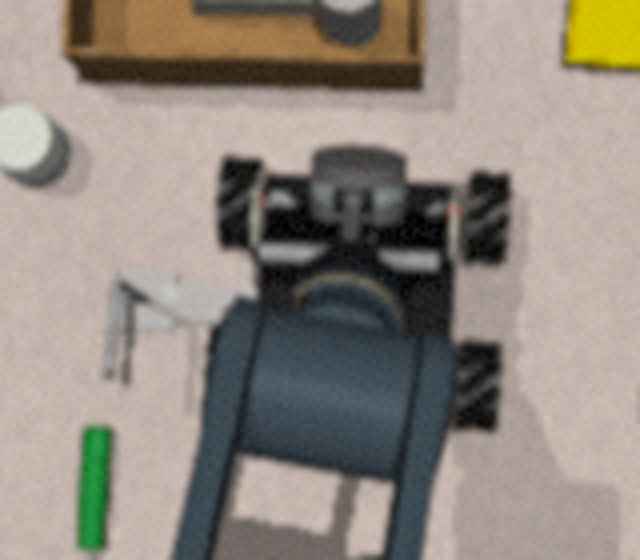

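View pics/w23.png

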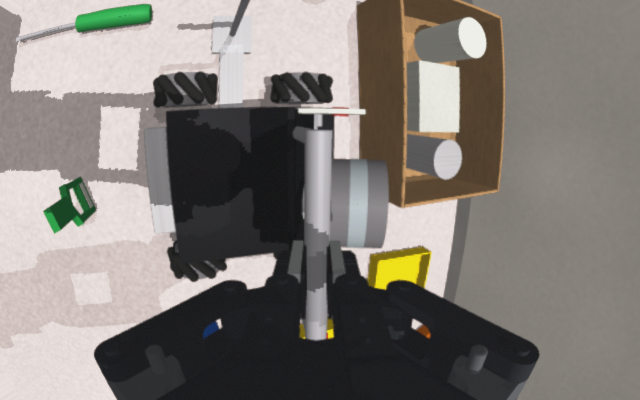

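```bash
python3 - <<'E'
from h import *
from scipy.optimize import least_squares
t0,c0,t,c=load('top0'),load('scene0'),load('t23'),load('s23')
def P(ro,yw,x,y,z):
    return np.array([ro[0]+np.cos(yw)*x-np.sin(yw)*y,ro[1]+np.sin(yw)*x+np.cos(yw)*y,z])
r=np.hypot(84.6,27.9)/1e3
def dot(ro,yw,y0,th):
    a=np.arctan2(27.9,-84.6)-th
    return [P(ro,yw,.07+r*np.cos(a),s*y0,.115+r*np.sin(a)) for s in(1,-1)]
def bar(ro,yw): return [P(ro,yw,-.1,s*.059,.135) for s in(1,-1)]
T=lambda x,y:np.array((215+(x+.5)/3.6-.5,150+(y+.5)/3.6-.5));S=lambda x,y:np.array((190+(x+.5)/3.3-.5,165+(y+.5)/3.3-.5))
sc0=[np.array([366.1,217.8]),np.array([321.2,199.7])];sc=[np.array([353,217.5]),np.array([304.6,197.9])]
tp0=[T(219,208),T(384,218)];tp=[np.array([275.1,180.4]),np.array([323.4,181.6])]
bt=[T(223,318),T(367,325)];bs=[S(618,116),S(497,70)]
def res(p,full=True):
    ro,yw,y0,th=p[:2],p[2],p[3],p[4];o=[]
    d0=dot(ro,yw,y0,0);d1=dot(ro,yw,y0,th);b=bar(ro,yw)
    for i in(0,1):
        o+=list(proj(c0,d0[i])-sc0[i])+list(proj(t0,d0[i])-tp0[i])+list(proj(c,d1[i])-sc[i])+list(proj(t,d1[i])-tp[i])+list(proj(t0,b[i])-bt[i])
    return np.array(o)
f=least_squares(res,[.562,.049,-.03,.068,1.1],loss='soft_l1');print(f.x.round(4),np.degrees(f.x[2]).round(2));print(f.fun.reshape(2,5,2).round(1).tolist())
# scene-only
for sel,nm in((slice(0,None),'x'),):
    g=lambda p:res(np.r_[p,f.x[3:]]) 
def resS(p):
    q=res(p).reshape(2,5,2); return q[:,[0,2]].ravel()
def resT(p):
    q=res(p).reshape(2,5,2); return np.r_[q[:,[1,3,4]].ravel()]
for rr in(resS,resT):
    h=least_squares(rr,f.x,loss='soft_l1');print(rr.__name__,h.x.round(4),h.fun.round(1))
E
```

```text
[ 0.5621  0.0481 -0.0301  0.0686  1.1367] -1.73
[[[-0.3, -0.2], [-0.6, 0.9], [-0.7, 0.1], [-0.6, 0.0], [0.1, -0.5]], [[-0.3, 0.2], [0.0, 0.5], [-0.3, 0.5], [-0.4, 1.2], [0.0, -0.4]]]
resS [ 0.5618  0.0488 -0.0367  0.0693  1.1202] [ 0.1 -0.  -0.1 -0.  -0.1  0.   0.1  0. ]
resT [ 0.5624  0.0474 -0.0315  0.068   1.153 ] [-0.2  0.8 -0.1 -0.6  0.3 -0.6  0.   0.4 -0.3  0.6  0.2 -0.5]
```

Hood angle estimates: 1.12 (scene and kinematics) to 1.15 (top). About 0.12 rad, or 21 mm, remains. Moving slowly.

>>> {"name": "carry_out", "arguments": {"commands": [[[-0.02,0.18,0,0,0,0,5],[-0.02,0.36,0,0,0,0,5],[-0.01,0.54,0,0,0,0,5],[0,0.7,0,0,0,0,5],[0.01,0.8,0,0,0,0,5]]]}}

```text
t: 22.15
tcp_pos: [0.6142, 0.0421, 0.2397]
tool_rot: [0.586, 0.395, -0.41, 0.576]
force: [-1.9, -4.1, 0.7]
finger_gap: 0.108
```

>>> {"name": "carry_out", "arguments": {"commands": [[[0,0,0,0,0,0,5],[0,0,0,0,0,0,5],[0,0,0,0,0,0,5],[0,0,0,0,0,0,5],[0,0,0,0,0,0,5]]]}}

```text
t: 22.65
tcp_pos: [0.6134, 0.0422, 0.2395]
tool_rot: [0.586, 0.396, -0.41, 0.576]
force: [-1.2, -4.6, 0.4]
finger_gap: 0.111
```

```bash
python3 th.py; python3 - <<'E'
from h import *
s=snap('wrist','w24');c=snap('scene','s24');t=snap('top','t24')
cv2.imwrite('pics/s24c.png',cv2.resize(c['image'][180:230,290:370],None,fx=10,fy=10,interpolation=cv2.INTER_CUBIC)[:,:,::-1])
cv2.imwrite('pics/t24c.png',cv2.resize(t['image'][155:215,260:340],None,fx=9,fy=9,interpolation=cv2.INTER_CUBIC)[:,:,::-1])
for im,n in((c,'s'),):
    h=cv2.cvtColor(im['image'],cv2.COLOR_RGB2HSV).astype(int)
    m=(((h[...,0]<8)|(h[...,0]>170))&(h[...,1]>90)&(h[...,2]>50)).astype('uint8')
    k,_,st,ce=cv2.connectedComponentsWithStats(m)
    for i in range(1,k):
        if 3<st[i,4]<600: print(n,st[i],ce[i].round(1))
E
```

```text
theta 1.233 rad 178.0 (171.2) lat -1.3 F [-1.2 -4.6  0.4] gap 9.5 q [-0.13  0.32  1.71  0.06  0.75 -0.14] turn [-0.04 -0.08  0.12]
s [301 198   4   5  11] [302.4 200. ]
s [218 211  31  27 234] [234.1 223.6]
s [350 218   3   5  12] [350.8 219.6]
```

View pics/s24c.png

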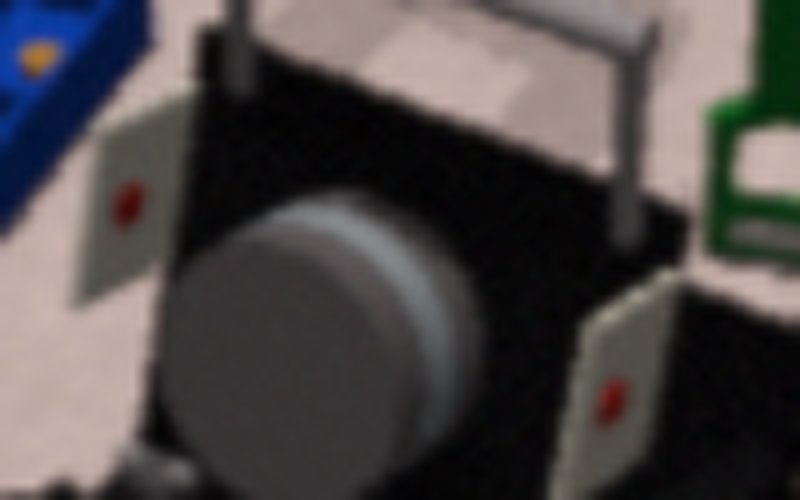

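View pics/t24c.png

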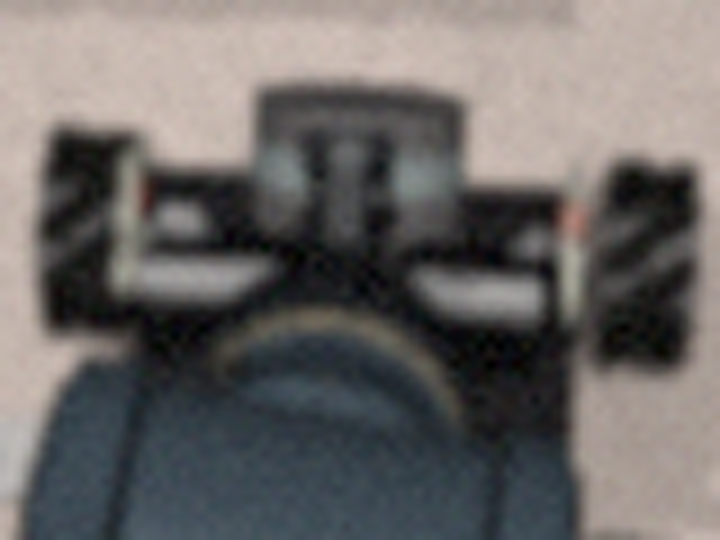

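```bash
cat > fit.py <<'E'
from h import *
from scipy.optimize import least_squares
r=np.hypot(.0846,.0279)
def P(p,x,y,z): return np.array([p[0]+np.cos(p[2])*x-np.sin(p[2])*y,p[1]+np.sin(p[2])*x+np.cos(p[2])*y,z])
def dot(p,th):
    a=np.arctan2(27.9,-84.6)-th
    return [P(p,.07+r*np.cos(a),s*p[3],.115+r*np.sin(a)) for s in(1,-1)]
def th(im,obs,p):
    f=least_squares(lambda t:np.ravel([np.array(proj(im,d))-o for d,o in zip(dot(p,t[0]),obs)]),[1.2]);return f.x[0].round(4),f.fun.round(1)
pS=[.5618,.0488,-.0367,.0693];pT=[.5624,.0474,-.0315,.068];pA=[.5621,.0481,-.0301,.0686]
E
python3 - <<'E'
from fit import *
c=load('s24');t=load('t24')
so=[np.array([350.75,219.65]),np.array([302.35,199.95])];to=[np.array([275.7,175.9]),np.array([323.2,178.8])]
for p in(pS,pA): print('scene',th(c,so,p))
for p in(pT,pA): print('top',th(t,to,p))
# bar ends in scene
S=lambda x,y:(290+x/10,180+y/10)
print(dot(pA,1.25))
E
```

```text
scene (np.float64(1.233), array([ 0.1,  0.1,  0. , -0. ]))
scene (np.float64(1.2285), array([-0.2, -0.2,  0.1,  0.1]))
top (np.float64(1.2699), array([-0.4,  0.2,  0.1, -0.2]))
top (np.float64(1.2736), array([-0.9,  0.2,  0. , -0.3]))
[array([0.63393333, 0.11456825, 0.20408159]), array([ 0.62980423, -0.0225696 ,  0.20408159])]
```

```bash
python3 - <<'E'
from h import *
c=load('s24');w=load('w24')
a=cv2.resize(c['image'][125:215,295:375],None,fx=5,fy=5,interpolation=cv2.INTER_CUBIC)
b=cv2.resize(w['image'][220:370,260:385],None,fx=3,fy=3,interpolation=cv2.INTER_CUBIC)
cv2.imwrite('pics/g24.png',np.hstack([a,b])[:,:,::-1])
E
```

```text
(no output)
```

View pics/g24.png

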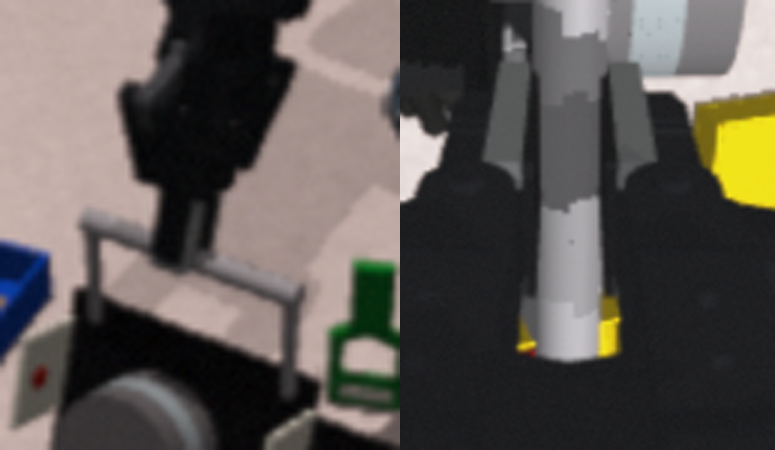

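The bar sits only about 6 mm from the fingertips (it slid outward). I'll re-seat it: relax to a loose cage, move 9 mm inward radially and close again, adding the last ~2 mm of swing.

>>> {"name": "carry_out", "arguments": {"commands": [[[0,0,0,0,0,0,12],[0.08,0,0,0,0,0,12],[0.18,0,0,0,0,0,12],[0.28,0,0,0,0,0,12],[0.36,0.01,0,0,0,0,12]]], "force": 20}}

```text
t: 23.3
tcp_pos: [0.6164, 0.0432, 0.2308]
tool_rot: [0.586, 0.396, -0.41, 0.575]
force: [-0.9, -0.2, 1.0]
finger_gap: 0.141
```

>>> {"name": "carry_out", "arguments": {"commands": [[[0,0,0,0,0,0,8],[0,0,0,0,0,0,5],[0,0,0,0,0,0,5],[0,0,0,0,0,0,5],[0,0,0,0,0,0,5]]], "force": 60}}

```text
t: 23.8
tcp_pos: [0.6162, 0.0432, 0.2309]
tool_rot: [0.586, 0.396, -0.41, 0.575]
force: [0.1, 2.8, 1.7]
finger_gap: 0.118
```

```bash
cat > fin.py <<'E'
from fit import *
import sys
n=sys.argv[1]
s=snap('wrist','w'+n);c=snap('scene','s'+n);t=snap('top','t'+n)
a=cv2.resize(c['image'][125:215,295:375],None,fx=5,fy=5,interpolation=cv2.INTER_CUBIC)
b=cv2.resize(s['image'][220:370,260:385],None,fx=3,fy=3,interpolation=cv2.INTER_CUBIC)
cv2.imwrite('pics/g%s.png'%n,np.hstack([a,b])[:,:,::-1])
cv2.imwrite('pics/t%sc.png'%n,cv2.resize(t['image'][155:215,260:340],None,fx=9,fy=9,interpolation=cv2.INTER_CUBIC)[:,:,::-1])
h=cv2.cvtColor(c['image'],cv2.COLOR_RGB2HSV).astype(int)
m=(((h[...,0]<8)|(h[...,0]>170))&(h[...,1]>90)&(h[...,2]>50)).astype('uint8')
k,_,st,ce=cv2.connectedComponentsWithStats(m);o=[]
for i in range(1,k):
    if 3<st[i,4]<40: print(st[i],ce[i].round(2));o.append(ce[i])
o=sorted(o,key=lambda q:-q[0])
if len(o)==2: print('scene',th(c,o,pS),th(c,o,pA))
E
python3 th.py; python3 fin.py 25
```

```text
theta 1.238 rad 169.0 (171.2) lat -0.2 F [0.1 2.8 1.7] gap 10.1 q [-0.13  0.34  1.72  0.06  0.73 -0.14] turn [-0.    0.03  0.03]
[301 198   4   5  13] [302.46 199.85]
[350 218   3   5  12] [350.83 219.58]
scene (np.float64(1.2285), array([ 0.1,  0.1,  0. , -0. ])) (np.float64(1.224), array([-0.2, -0.2,  0.1,  0.1]))
```

View pics/g25.png

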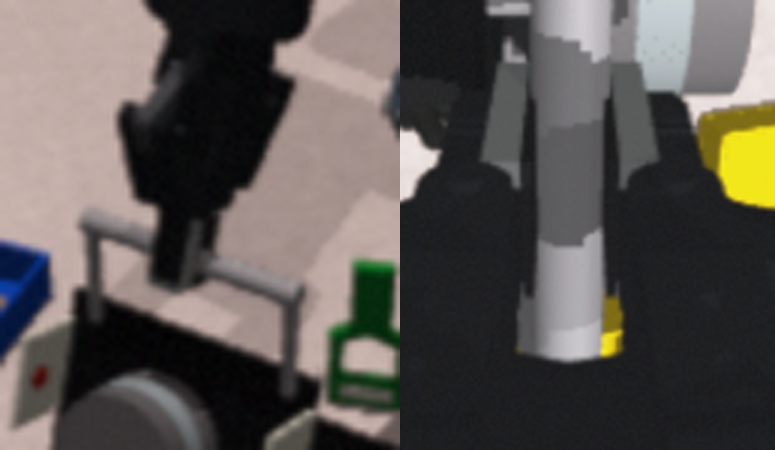

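View pics/t25c.png

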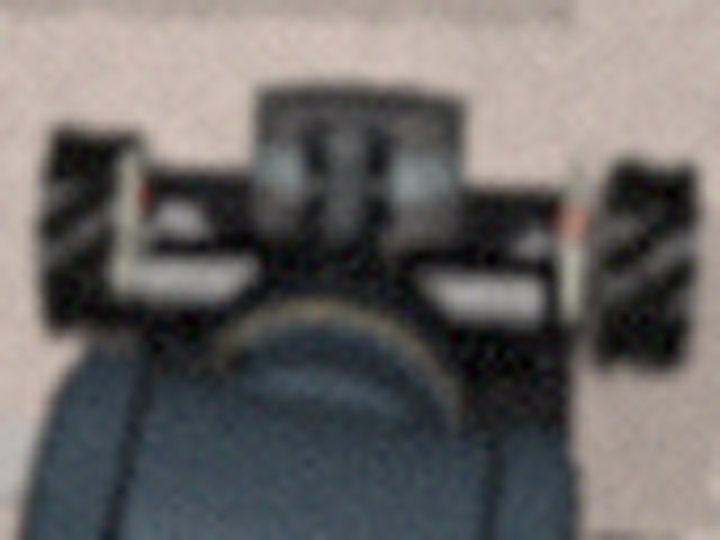

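Now seated about 15 mm in. Estimates: scene 1.228, kinematic 1.238, top ~1.265. I'll nudge about +0.01 rad.

>>> {"name": "carry_out", "arguments": {"commands": [[[0,0.03,0,0,0,0,5],[0,0.06,0,0,0,0,5],[0,0.07,0,0,0,0,5],[0,0.07,0,0,0,0,5],[0,0.07,0,0,0,0,5]]]}}

```text
t: 24.45
tcp_pos: [0.6175, 0.0431, 0.2312]
tool_rot: [0.586, 0.397, -0.411, 0.575]
force: [-0.4, 4.9, -0.6]
finger_gap: 0.114
```

>>> {"name": "carry_out", "arguments": {"commands": [[[0,0,0,0,0,0,5],[0,0,0,0,0,0,5],[0,0,0,0,0,0,5],[0,0,0,0,0,0,5],[0,0,0,0,0,0,5]]]}}

```text
t: 24.95
tcp_pos: [0.6175, 0.0431, 0.2312]
tool_rot: [0.586, 0.397, -0.411, 0.575]
force: [0.1, 5.1, -0.4]
finger_gap: 0.114
```

```bash
python3 th.py; python3 fin.py 26; python3 - <<'E'
from fit import *
c=load('s26')
cv2.imwrite('pics/s26v.png',c['image'][:,:,::-1])
t=load('t26');h=cv2.cvtColor(t['image'],cv2.COLOR_RGB2HSV).astype(int)
im=t['image'].astype(float);red=np.clip(im[...,0]-1.25*np.maximum(im[...,1],im[...,2]),0,None)
o=[]
for u0 in(276,323):
    w=red[172:186,u0-4:u0+5];yy,xx=np.mgrid[172:186,u0-4:u0+5];o.append(np.array([(w*xx).sum()/w.sum(),(w*yy).sum()/w.sum()]))
print(o,'top',th(t,o,pT),th(t,o,pA))
s=manip.sense();print(np.abs(s['qd']).max())
E
```

```text
theta 1.245 rad 169.0 (171.2) lat -0.3 F [ 0.1  5.1 -0.4] gap 9.7 q [-0.13  0.34  1.71  0.06  0.74 -0.14] turn [-0.    0.03 -0.02]
[301 198   3   5  11] [302.09 200.27]
[349 218   4   5  12] [350.58 219.67]
scene (np.float64(1.2422), array([ 0.1,  0.3,  0.1, -0.2])) (np.float64(1.2378), array([-0.2,  0. ,  0.2, -0. ]))
[array([276.11707317, 175.78536585]), array([322.74615385, 178.48076923])] top (np.float64(1.2769), array([-0.8,  0.1,  0.5, -0.1])) (np.float64(1.2806), array([-1.3,  0.1,  0.5, -0.2]))
0.0016284525267833666
```

View pics/s26v.png

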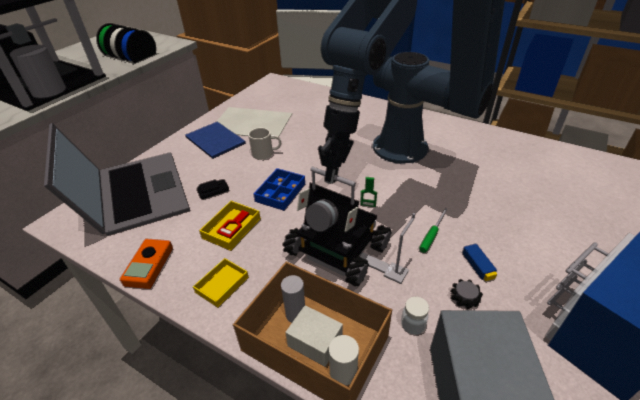

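The picture shows the tag in the yellow tray at (236,223), the hood upright in the gripper at (330,190) and everything else in place. The arm is still, so I'm handing in.

```bash
python3 -c "
from h import *
print(manip.sign_off())"
```

```text
the job is handed in; nothing more can be done
None
```

I lifted the red tag off its hook, laid it flat in the 150 x 110 mm yellow tray and let go. Then I swung the hood up by its bar and handed in while gripping it near the balance point, at about 25 s of the 66 s.

**Last checks:**
- **Hood angle:** 1.24 rad from the red dots in the scene camera and 1.245 from the arm's position, against a target of 1.25. The top camera disagreed at 1.28, but it sees the dots nearly edge-on, so I trusted the other two.
- **Grip and stillness:** the gap read 9.7 mm on the 12 mm bar, the arm was still, and the wrist force was about 5 N sideways. The largest wrist force I read during the swing was about 17 N.
- **Rest of the table:** nothing else looked moved in the last scene picture.

**What went wrong on the way:**
- **First grasp missed:** the first close on the tag was empty, because the real fingertips sat about 35 mm behind the reported TCP. I measured this in two cameras and worked with it afterwards.
- **Bar slid in the fingers:** during the swing the bar slid towards the fingertips. Near balance I loosened the fingers around it for about half a second, moved in 9 mm and gripped again. The bar was not firmly held in that moment, but the hood angle hardly changed.

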